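# Close-pack hexagonal bar blocks in the corner of a tray

## Task

Pack the three hexagonal aluminium blocks snugly together in the low tray, honeycomb fashion: one block home in the wide-angled corner at the tray's far end with its flats against both lips, and the other two flat against it and against each other. All three must stand upright on the tray's floor with their flat faces touching, and the other things on the table must stay where they are.

Things in the scene. Friction and masses are not known exactly. Their poses are not given: they have to be found in the camera images.
- tray: dark steel tray fixed to the table, 154 mm long, 181 mm wide, floor 4 mm thick, upright lip 4 mm thick, its top 15 mm above the table. x points to its wide-angled corner, where two straight lips, each 100 mm long, meet at 120 degrees. Origin on the table under the home place; from there the inside reaches 34.6 mm in +x (the corner's point), 115 mm in -x, 86 mm to either side (y)
- seat (a point): the home place: the point on the tray's floor (4 mm above the table) under the centre of a block that fills the 120-degree corner; axes as the tray's. A home block has its x axis at a multiple of 60 degrees from this x. The other two blocks then have room only with centres 60 mm from here, at 150 and 210 degrees from x
- hex_a_center (a point): bare aluminium hexagonal block, 60 mm across flats, 69 mm across corners, 60 mm high, 0.3 to 0.6 kg, standing on end, a shallow recess in its top; three alike. The point is its centre, 30 mm above its underside; x points at a corner of the hexagon (flats face 30, 90, 150.. degrees from x), z up. It starts loose and askew in the tray, 1 to 3 cm short of home
- hex_b_center (a point): bare aluminium hexagonal block, 60 mm across flats, 69 mm across corners, 60 mm high, 0.3 to 0.6 kg, standing on end, a shallow recess in its top; three alike. The point is its centre, 30 mm above its underside; x points at a corner of the hexagon (flats face 30, 90, 150.. degrees from x), z up. It starts on the table, left of the tray
- hex_c_center (a point): bare aluminium hexagonal block, 60 mm across flats, 69 mm across corners, 60 mm high, 0.3 to 0.6 kg, standing on end, a shallow recess in its top; three alike. The point is its centre, 30 mm above its underside; x points at a corner of the hexagon (flats face 30, 90, 150.. degrees from x), z up. It starts on the table, left of the tray
- tape_roll: brown ring of tape, 80 mm across, 20 mm high, lying flat; origin at the centre of its underside. Bystander
- adapter_b2: black adapter box, 91 x 44 x 26 mm, lying flat behind the tray; origin at the centre of its underside. Bystander
- coupling_b0: bright round coupling, 33 mm across, 46 mm high, standing; origin at the centre of its underside. Bystander
- adapter_b1: black adapter box, 91 x 44 x 26 mm, lying flat; origin at the centre of its underside. Bystander

How it is judged:
By the outcome, as a careful person would: the job done as asked, in the order asked, and still so for the second after the job is handed in, with the robot touching nothing.
It also fails if it takes over 64 s, if anything falls off the work surface, if the arm or the gripper's body presses on something with over 40 N, if the wrist force passes 120 N, or if a joint passes its speed limit or range.

## Robot

A 6-joint arm with a two-finger parallel gripper is mounted at the origin on a cart in front of the work surface, level with it; the furniture and walls round the work are solid. World frame = base frame: x ahead of the robot, y to its left, z up, the work surface at z = 0. Lengths are in m, angles in rad, forces in N, time in s.
With the tool pointing down it reaches from about 0.25 to 0.725 m from the base axis. Payload 4 kg.
Tool frame: the origin (TCP) lies at the very end of the fingers, on their centre line; the grasp point (between the pads) lies 19 mm behind it (bot.pinch_z is the distance from the TCP to the grasp point, in m); z points along the fingers, x is the direction in which the jaws open and shut, and the axes are right-handed (so a half turn about z gives the same grasp; the last joint's range is limited). The gripper opens to 85 mm and grips with 20 to 120 N. Pads are 22 mm wide; open, the fingers measure 114 mm over their backs; the gripper's body (76 mm by 85 mm) begins 54 mm behind the grasp point. The pads swing forward as they close: fully open they stand 13 mm farther back than shut.
Start: joints at [1.163, 0.241, 0.005, 1.335, 0, 1.571], TCP at [0.198, 0.459, 0.231] pointing down, gripper open.
Joint ranges: [-2.72, 2.72], [-1.05, 1.87], [-1.09, 1.28], [-1.99, 2.15], [-1.42, 1.44], [-3.14, 3.14]. Speed limits (rad/s): [2.79, 2.79, 3.14, 3.14, 3.14, 3.14].

## Interface

Orientations are given as a unit quaternion [x, y, z, w].
In Python, from workcell import bot gives the robot as it stands. The module is installed in compiled form; this text tells all that it offers.
- The arm moves only by the shell command python3 -m inch 'ROWS'. ROWS is JSON, a list of rows, each a list of 7 numbers: the shift along the tool's x, y, z scaled (see below), then the turn, a rotation vector about the tool's x, y, z scaled (see below), then the gripper command: -1 is fully open, 1 is shut, values between are in proportion. In form: [[x, y, z, wx, wy, wz, gripper], ...]. A call has exactly 8 rows; each row shifts and turns the commanded pose from where the row before left it, along the tool's axes as they then stand; what a row does not reach is not made up. The controller multiplies each number of a shift by 2.5 cm and each number of a turn by 180 degrees. A row lasts 1/10 s, in which the tool goes at most 50 mm and 8.59 degrees, less where a joint would pass 70% of its speed; a pose out of reach is approached as far as the arm can. A call with a number of a shift or a turn outside -1 to 1 is refused whole. A call with a gripper value outside its range is refused whole. The fingers move at their own pace and stop on an object; the grip force is fixed at half the most. Time passes only in rows, so rows that do not move let the fingers close, or fill a call up. It gives the time, the measured TCP pose, the force and the opening at its end, in the units of the state.
- bot.get_obs(): the state, without advancing time (a new reading comes with each control period).
- bot.camera(name): name is "scene" or "top" or "wrist"; returns (picture, depth): 480x640x3 uint8, blue, green, red; 480x640 float32, m along the optical axis (not along the pixel's ray), 0 where there is no reading.
- bot.get_calibration(name): a dict with "vfov" (degrees; the focal length in pixels is half the picture's height over the tangent of half this angle, whatever the lens; pixels are square), "cx", "cy" (the principal point, pixels), "R" (3x3) and "t" (3): a world point X has camera coordinates R X + t. Camera axes: x right, y down, z forward; pixel columns grow to the right and rows downward; lengths in m; the calibration is good to about 2 mm. A picture is of the moment at which its call begins: read the wrist's pose just before it. get_calibration takes no time and is no camera call; for the wrist camera it gives the pose at the moment of the call.
- bot.job_done(): hands the job in, once; it reports no verdict.
The state is a dict: "clock": time; "joint_pos": joint angles; "joint_vel": joint speeds; "tau": joint torques, N m; "eef_pos": TCP position; "tool_rot": TCP orientation; "ft_force": force on the tool from outside, world axes, zero at the start; "ft_torque": the same for the moment, N m; "grip_width": finger opening in m.
Only numpy, scipy, OpenCV 4.12 (cv2) and the standard library are available. Lean on these libraries where they do the work, as an engineer would, in place of code of your own. Each camera call takes 0.05 s, during which the arm holds its last target.

## Working session

There is one attempt and no reset: what is moved stays moved. The work goes in short steps, Python scripts to look and compute and a shell command to move; the robot and the scene stay as the last step left them, time stands still between calls to the robot, and variables do not carry over. Pictures are saved under pics/ and viewed, and the job is handed in when it is done.

```bash
ls; mkdir -p pics
python3 - <<'E'
from workcell import bot
import cv2,numpy as np
o=bot.get_obs()
for k,v in o.items(): print(k,np.round(v,4))
print(bot.pinch_z)
for n in ["scene","top"]:
    p,d=bot.camera(n); cv2.imwrite(f"pics/{n}0.png",p); np.save(f"pics/{n}0.npy",d)
    c=bot.get_calibration(n); print(n,c)
E
```

```text
pics
clock 0.0
joint_pos [ 1.163   0.2414  0.0037  1.3352 -0.      1.5708]
joint_vel [-0.0015 -0.0001 -0.0001  0.0001  0.0001  0.    ]
tau [ 5.00000e-04 -3.72319e+01  2.52407e+01  1.70000e-02 -0.00000e+00
  0.00000e+00]
eef_pos [0.198  0.4584 0.2304]
tool_rot [ 8.356e-01  5.493e-01 -9.000e-04  6.000e-04]
ft_force [-0.1869 -0.0911  0.9847]
ft_torque [ 0.0137 -0.0181 -0.0203]
grip_width 0.0852
0.0187
scene {'vfov': 43.866108164697586, 'cx': 314.2662100130192, 'cy': 251.52964437611016, 'R': array([[ 0.84483383, -0.53449557, -0.02388064],
       [-0.33799878, -0.49858328, -0.79823025],
       [ 0.41474404,  0.68244355, -0.60187887]]), 't': array([-0.39980229,  0.33264928,  0.65408408])}
top {'vfov': 51.52883650172132, 'cx': 327.7044459167857, 'cy': 245.6539947783194, 'R': array([[ 1.16433112e-02, -9.99932186e-01, -2.36861033e-04],
       [-9.72525226e-01, -1.12691021e-02, -2.32524606e-01],
       [ 2.32506169e-01,  2.93770969e-03, -9.72590485e-01]]), 't': array([0.16887623, 0.60249952, 0.77024506])}
```

View pics/top0.png

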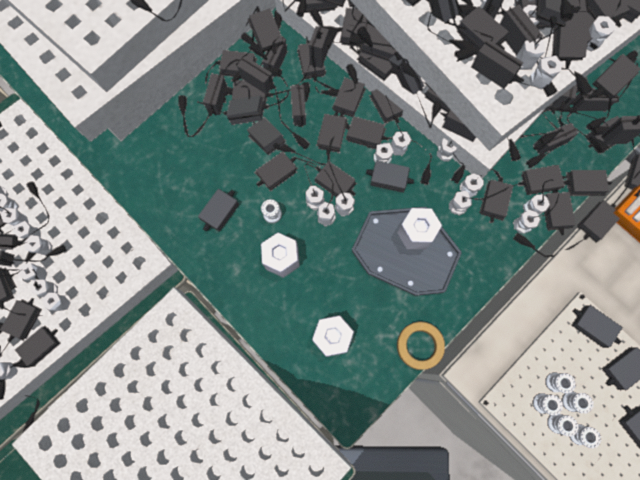

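View pics/scene0.png

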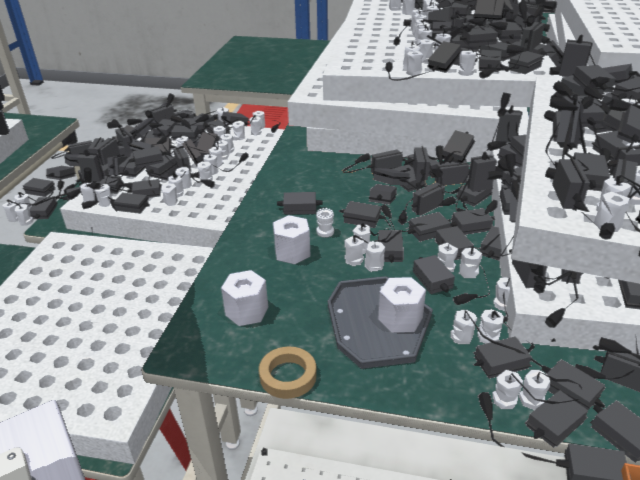

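```bash
cat > h.py <<'E'
from workcell import bot
import cv2,numpy as np
def K(c): 
    f=240/np.tan(np.radians(c['vfov'])/2); return f,c['cx'],c['cy']
def cast(c,uv,z):
    f,cx,cy=K(c); uv=np.atleast_2d(uv).astype(float)
    d=np.c_[(uv[:,0]-cx)/f,(uv[:,1]-cy)/f,np.ones(len(uv))]@c['R']
    o=-c['R'].T@c['t']; s=(z-o[2])/d[:,2]; return (o+d*s[:,None])[:,:2]
def proj(c,X):
    f,cx,cy=K(c); P=np.atleast_2d(X)@c['R'].T+c['t']; return np.c_[P[:,0]/P[:,2]*f+cx,P[:,1]/P[:,2]*f+cy]
E
python3 - <<'E'
from h import *
p=cv2.imread("pics/top0.png")
crop=p[180:380,230:480]; cv2.imwrite("pics/top0z.png",cv2.resize(crop,None,fx=3.2,fy=3,interpolation=cv2.INTER_CUBIC)[:600,:800])
c=bot.get_calibration("top");f,cx,cy=K(c); print(f, -c['R'].T@c['t'])
g=p.min(axis=2)
for n,(u,v),z in [("A",(422,225),.064),("B",(280,253),.06),("C",(333,335),.06)]:
    m=(g>225).astype(np.uint8); 
    n_,lab,st,ce=cv2.connectedComponentsWithStats(m)
    l=np.bincount(lab[v-12:v+12,u-16:u+16].ravel())[1:].argmax()+1
    cnt=max(cv2.findContours((lab==l).astype(np.uint8),cv2.RETR_EXTERNAL,cv2.CHAIN_APPROX_NONE)[0],key=cv2.contourArea)
    ap=cv2.approxPolyDP(cnt,4,True)[:,0]
    print(n,st[l],ap.tolist()); w=cast(c,ap,z); print(np.round(w,4).tolist(), w.mean(0))
E
```

```text
497.2516785800195 [0.40489298 0.17339165 0.88926898]
A [403 209  38  32 826] [[412, 209], [403, 223], [410, 237], [431, 240], [440, 226], [430, 209]]
[[0.6693, 0.0302], [0.6439, 0.0465], [0.6191, 0.0351], [0.6142, -0.0007], [0.6392, -0.0171], [0.6697, -0.001]] [0.64256004 0.01547825]
B [262 234  35  37 853] [[276, 234], [262, 244], [264, 263], [280, 270], [296, 259], [293, 240]]
[[0.6228, 0.2653], [0.6047, 0.2887], [0.5716, 0.2839], [0.5598, 0.2563], [0.5791, 0.2296], [0.6124, 0.2357]] [0.59173618 0.25990178]
C [314 317  39  38 833] [[339, 317], [320, 320], [314, 340], [326, 354], [346, 350], [352, 332]]
[[0.4817, 0.1558], [0.4764, 0.1872], [0.4438, 0.1965], [0.4216, 0.1766], [0.4283, 0.144], [0.4574, 0.1342]] [0.4515488  0.16569997]
```

View pics/top0z.png

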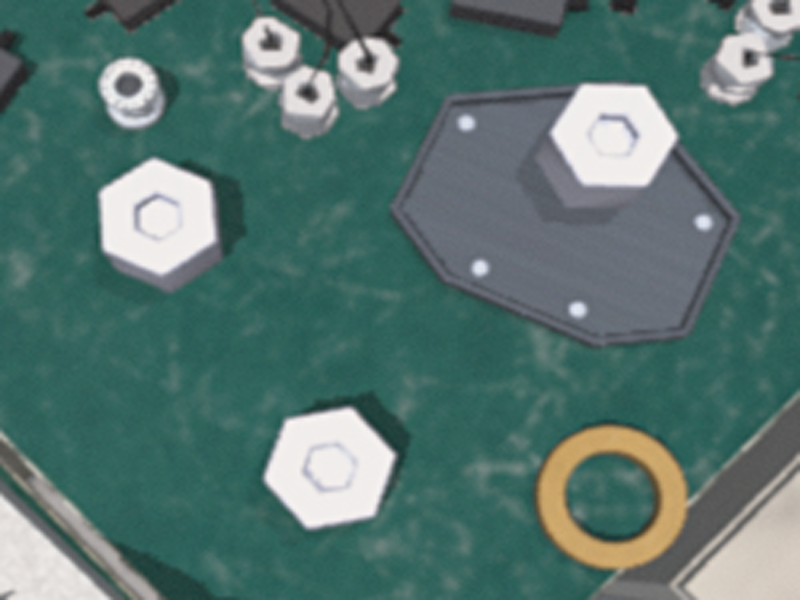

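Run:
```python
from h import *
p=cv2.imread("pics/top0.png"); c=bot.get_calibration("top")
hsv=cv2.cvtColor(p,cv2.COLOR_BGR2HSV)
for (u,v) in [(400,260),(360,300),(430,205),(380,215)]: print(hsv[v,u],p[v,u])
m=((hsv[...,1]<90)).astype(np.uint8)*255
m[:, :345]=0; m[:205,:]=0; m[300:]=0; m[:,465:]=0
m=cv2.morphologyEx(m,cv2.MORPH_OPEN,np.ones((3,3)))
cv2.imwrite("pics/m.png",cv2.resize(m[180:320,330:480],None,fx=4,fy=4,interpolation=0))
cnt=max(cv2.findContours(m,cv2.RETR_EXTERNAL,cv2.CHAIN_APPROX_NONE)[0],key=cv2.contourArea)[:,0]
ap=cv2.approxPolyDP(cnt,2.5,True)[:,0]
print(ap.tolist()); print(np.round(cast(c,ap,.015),4).tolist())
```

```text
[109  36 121] [121 110 104]
[ 85 137  99] [91 99 46]
[ 86 125  96] [89 96 49]
[111  36 113] [113 102  97]
[[432, 208], [370, 211], [352, 247], [368, 274], [395, 287], [397, 299], [405, 299], [408, 292], [413, 295], [444, 292], [461, 251]]
[[0.6874, -0.0151], [0.6803, 0.099], [0.6119, 0.1321], [0.5628, 0.1036], [0.5399, 0.0559], [0.5186, 0.0528], [0.5188, 0.0387], [0.5313, 0.0331], [0.5261, 0.0244], [0.532, -0.0306], [0.6068, -0.0644]]
```

View pics/m.png

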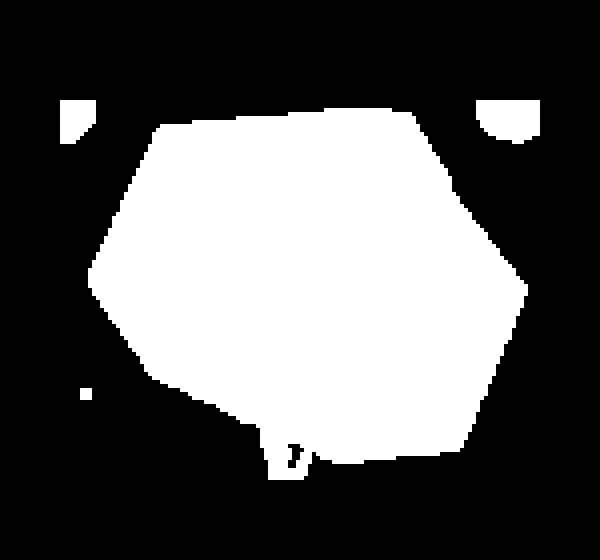

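```bash
cat >> h.py <<'E'
def tray_top(p,c):
    hsv=cv2.cvtColor(p,cv2.COLOR_BGR2HSV)
    m=((hsv[...,1]<90)).astype(np.uint8)*255
    m[:, :345]=0; m[:205,:]=0; m[300:]=0; m[:,465:]=0
    m=cv2.morphologyEx(m,cv2.MORPH_OPEN,np.ones((3,3)))
    cnt=max(cv2.findContours(m,cv2.RETR_EXTERNAL,cv2.CHAIN_APPROX_NONE)[0],key=cv2.contourArea)[:,0]
    ctr=np.array([405,252.])
    L={}
    for n,a,b in [("lipL",(372,211),(401,209)),("lipR",(449,236),(460,250)),("sideL",(369,213),(353,246)),("sideR",(460,254),(445,291)),("back",(370,275),(393,286)),("cL",(353,249),(367,272)),("cR",(416,295),(442,292))]:
        a=np.array(a,float);b=np.array(b,float);d=(b-a)/np.linalg.norm(b-a);nn=np.array([-d[1],d[0]])
        if nn@(a-ctr)<0: nn=-nn
        r=cnt-a; s=r@d; k=(np.abs(r@nn)<2)&(s>0)&(s<np.linalg.norm(b-a))
        w=cast(c,cnt[k]+0.5*nn,.015)
        vx,vy,x,y=cv2.fitLine(w.astype(np.float32)*1000,cv2.DIST_L2,0,.01,.01).ravel()
        if n in("sideL","sideR"): pass
        L[n]=(np.degrees(np.arctan2(vy,vx))%180,np.array([x,y]),np.array([vx,vy]),k.sum())
    return L
def X(l,m):
    s=np.linalg.solve(np.c_[l[2],-m[2]],m[1]-l[1]); return l[1]+l[2]*s[0]
E
python3 - <<'E'
from h import *
p=cv2.imread("pics/top0.png"); c=bot.get_calibration("top")
L=tray_top(p,c)
for n in L: print(n,round(L[n][0],1),L[n][1].round(1),L[n][3])
print("apex",X(L["lipL"],L["lipR"]))
from scipy.optimize import least_squares
off={"lipL":(30,34),"lipR":(-30,34),"sideL":(90,90),"sideR":(-90,90),"back":(180,119)}
def res(q):
    r=[]
    for n,(a,d) in off.items():
        t=np.radians(q[2]+a); nn=np.array([np.cos(t),np.sin(t)])
        e=60*0.5 if n!="lipR" else 10
        for s in(-1,1):
            r.append(nn@(L[n][1]+s*L[n][2]*{"lipR":10}.get(n,20)-q[:2])-d)
    return r
s=least_squares(res,[650,10,-22.]); print(s.x,np.round(s.fun,1))
E
```

```text
lipL 95.5 [684.1  67.8] 29
lipR 35.3 [621.2 -54.7] 14
sideL 155.3 [645.3 117.1] 34
sideR 155.3 [566.1 -48.2] 37
back 64.3 [550.9  79.2] 23
cL 33.9 [585.1 120. ] 22
cR 97.0 [528.1  -4. ] 25
apex [691.0959     -5.2815704]
[654.57302599  13.68264099 -23.25834323] [2.1 1.2 0.6 1.1 1.9 0.9 1.3 2.3 3.  1.3]
```

```bash
cat >> h.py <<'E'
from scipy.optimize import least_squares
def tray_fit(L):
    off={"lipL":(30,34),"lipR":(-30,34),"sideL":(90,90),"sideR":(-90,90),"back":(180,119)}
    def res(q):
        r=[]
        for n,(a,d) in off.items():
            if n not in L: continue
            t=np.radians(q[2]+a); nn=np.array([np.cos(t),np.sin(t)])
            for s in(-1,1):
                r.append(nn@(L[n][1]+s*L[n][2]*{"lipR":10}.get(n,20)-q[:2])-d-q[3])
        return r
    s=least_squares(res,[650,10,-22.,0]); return s.x,s.fun
def hexfit(p,c,uv,z,thr=225):
    m=(p.min(axis=2)>thr).astype(np.uint8); u,v=uv
    n_,lab,st,ce=cv2.connectedComponentsWithStats(m)
    l=np.bincount(lab[v-12:v+12,u-16:u+16].ravel())[1:].argmax()+1
    cnt=max(cv2.findContours((lab==l).astype(np.uint8),cv2.RETR_EXTERNAL,cv2.CHAIN_APPROX_NONE)[0],key=cv2.contourArea)
    w=cast(c,cv2.convexHull(cnt)[:,0],z)*1000
    w=cast(c,cnt[:,0],z)*1000
    def r(q):
        d=w-q[:2]; a=np.arctan2(d[:,1],d[:,0])-np.radians(q[2]); a=(a%(np.pi/3))-np.pi/6
        return np.linalg.norm(d,axis=1)*np.cos(a)-q[3]
    best=min((least_squares(r,[*w.mean(0),a0,29.],loss='soft_l1') for a0 in(0,20,40)),key=lambda s:s.cost)
    q=best.x; q[2]%=60; return q, np.abs(best.fun).mean(), st[l]
E
python3 - <<'E'
from h import *
p=cv2.imread("pics/top0.png"); c=bot.get_calibration("top")
q,f=tray_fit(tray_top(p,c)); print("tray",q.round(2),f.round(1))
for n,uv,z in [("A",(422,225),.064),("B",(280,253),.06),("C",(333,335),.06)]:
    q,e,st=hexfit(p,c,uv,z); print(n,q.round(1),round(e,2))
s=cv2.imread("pics/scene0.png"); c=bot.get_calibration("scene")
# scene tops
for n,uv,z in [("A",(403,288),.064),("B",(291,227),.06),("C",(245,282),.06)]:
  for t in (215,225,235):
    q,e,st=hexfit(s,c,uv,z,t); print(n,q.round(1),round(e,2),st)
E
```

```text
tray [653.49  12.65 -24.46   1.8 ] [-0.  -0.1  0.2  0.3 -0.  -0.2 -0.3 -0.2  0.6 -0.3]
A [641.6  14.7  30.   27.9] 0.31
B [591.8 259.6   6.6  28. ] 0.41
C [451.6 166.1  41.4  28. ] 0.37
A [640.2  15.   28.1  28.3] 0.42 [381 278  43  26 743]
A [640.1  14.9  30.5  27.3] 0.54 [382 278  42  26 663]Traceback (most recent call last):
  File "<stdin>", line 10, in <module>
  File "h.py", line 45, in hexfit
    l=np.bincount(lab[v-12:v+12,u-16:u+16].ravel())[1:].argmax()+1
      ~~~~~~~~~~~~~~~~~~~~~~~~~~~~~~~~~~~~~~~~~~~~~~~~~~~~~~~~^^
ValueError: attempt to get argmax of an empty sequence
```

```bash
cat >> h.py <<'E'
def go(x,y,z,phi):
    """print deltas (units) to target; rotation first, then shift in new tool frame"""
    from scipy.spatial.transform import Rotation as Ro
    o=bot.get_obs(); R=Ro.from_quat(o['tool_rot']).as_matrix(); p=o['eef_pos']*1000
    cur=np.degrees(np.arctan2(R[1,0],R[0,0])); d=(cur-phi+90)%180-90
    f=np.radians(cur-d); ex=np.array([np.cos(f),np.sin(f)]); ey=np.array([np.sin(f),-np.cos(f)])
    D=np.array([x,y])-p[:2]
    ex0=R[:,0];ey0=R[:,1]
    print("t",o['clock'].round(2) if hasattr(o['clock'],'round') else o['clock'],"p",p.round(1),"phi",round(cur,2),"tilt",np.degrees(R[:2,2]).round(2),"F",np.round(o['ft_force'],1),"w",round(o['grip_width']*1000,1))
    print(" wz %.4f"%(d/180)," after-turn x %.3f y %.3f z %.3f"%(D@ex/25,D@ey/25,(p[2]-z)/25), " unturned x %.3f y %.3f"%(D@ex0[:2]/25,D@ey0[:2]/25), "q",np.round(o['joint_pos'],2))
E
python3 -m inch '[[0,0,0,0,0,0.0367,-1],[-0.27,1,0,0,0,0,-1],[-0.27,1,0,0,0,0,-1],[-0.27,1,0,0,0,0,-1],[-0.27,1,0,0,0,0,-1],[-0.27,1,0,0,0,0,-1],[-0.27,1,0,0,0,0,-1],[-0.27,1,0,0,0,0,-1]]'
python3 -m inch '[[-0.27,1,0,0,0,0,-1],[-0.27,1,0,0,0,0,-1],[-0.27,1,0,0,0,0,-1],[-0.27,1,0,0,0,0,-1],[-0.27,1,0,0,0,0,-1],[-0.27,1,0,0,0,0,-1],[-0.27,1,0,0,0,0,-1],[-0.27,1,0,0,0,0,-1]]'
python3 -c "
from h import *
go(641.6,14.7,160,60)"
```

```text
clock: 0.9
eef_pos: [0.3267, 0.3296, 0.2309]
tool_rot: [0.866, 0.5, -0.0, 0.0]
ft_force: [0.2, -0.6, -0.8]
grip_width: 0.0851
clock: 1.7
eef_pos: [0.4729, 0.183, 0.2308]
tool_rot: [0.866, 0.5, -0.001, -0.0]
ft_force: [1.1, 0.8, -0.4]
grip_width: 0.0853
t 1.7 p [472.9 183.  230.8] phi 60.03 tilt [-0.06 -0.02] F [ 1.1  0.8 -0.4] w 85.3
 wz 0.0001  after-turn x -2.455 y 9.209 z 2.832  unturned x -2.459 y 9.208 q [0.37 0.26 0.02 1.34 0.   0.89]
```

```bash
python3 -m inch '[[-0.27,1,0.2,0,0,0,-1],[-0.27,1,0.2,0,0,0,-1],[-0.27,1,0.2,0,0,0,-1],[-0.27,1,0.2,0,0,0,-1],[-0.27,1,0.2,0,0,0,-1],[-0.27,1,0.2,0,0,0,-1],[-0.27,1,0.2,0,0,0,-1],[-0.27,1,0.2,0,0,0,-1]]'
python3 -c "
from h import *
c=bot.get_calibration('wrist'); p,d=bot.camera('wrist'); cv2.imwrite('pics/w1.png',p); np.savez('pics/w1.npz',**c)
print(c)
go(641.6,14.7,40,60)"
```

```text
clock: 2.5
eef_pos: [0.6191, 0.0364, 0.1904]
tool_rot: [0.866, 0.5, -0.001, -0.0]
ft_force: [0.1, -0.4, 0.7]
grip_width: 0.0858
{'vfov': 70.04219295668483, 'cx': 317.72339016330096, 'cy': 239.96836267229594, 'R': array([[ 4.98979158e-01,  8.66613896e-01, -3.93627364e-04],
       [ 8.36055186e-01, -4.81264402e-01,  2.63431778e-01],
       [ 2.28104201e-01, -1.31776061e-01, -9.64677948e-01]]), 't': array([-0.34174191, -0.52305765,  0.20244795])}
t 2.55 p [621.3  33.3 188.9] phi 59.84 tilt [-0.03 -0.13] F [ 3.  -0.9 -0.2] w 85.5
 wz -0.0009  after-turn x -0.237 y 1.075 z 5.958  unturned x -0.234 y 1.075 q [ 0.05  0.51  0.28  1.35 -0.    0.58]
```

View pics/w1.png

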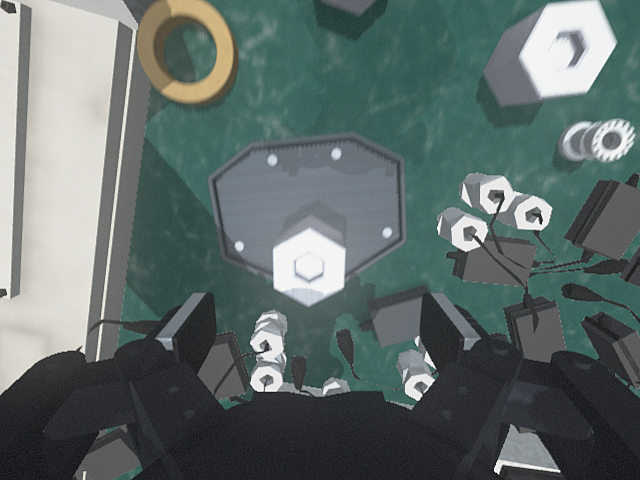

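Run:
```python
from h import *
c=dict(np.load('pics/w1.npz')); p=cv2.imread('pics/w1.png')
for k in('cx','cy','vfov'): c[k]=float(c[k])
for t in(225,235):
    q,e,st=hexfit(p,c,(309,265),.064,t); print(q.round(1),e.round(2),st)
hsv=cv2.cvtColor(p,cv2.COLOR_BGR2HSV)
m=((hsv[...,1]<90)).astype(np.uint8)*255
m=cv2.morphologyEx(m,cv2.MORPH_OPEN,np.ones((5,5)))
cnts=[k for k in cv2.findContours(m,cv2.RETR_EXTERNAL,cv2.CHAIN_APPROX_NONE)[0] if cv2.pointPolygonTest(k,(300,180),False)>0]
cnt=cnts[0][:,0]; print(cv2.approxPolyDP(cnt,4,True)[:,0].tolist())
np.save('pics/w1cnt.npy',cnt)
```

```text
[641.4  16.2  28.7  28. ] 1.77 [ 274  229   71   66 3269]
[641.5  16.1  28.9  27.6] 1.86 [ 274  230   71   64 3063]
[[0, 0], [0, 461], [7, 451], [11, 454], [8, 469], [0, 463], [3, 479], [10, 469], [13, 479], [32, 479], [34, 465], [42, 470], [40, 475], [50, 475], [48, 469], [53, 468], [57, 479], [112, 479], [140, 464], [136, 479], [161, 479], [162, 474], [168, 479], [210, 476], [213, 466], [218, 467], [216, 479], [357, 479], [359, 472], [364, 479], [429, 479], [428, 471], [433, 479], [598, 479], [593, 474], [614, 463], [616, 446], [619, 456], [632, 451], [627, 459], [635, 456], [632, 471], [639, 469], [639, 398], [629, 388], [639, 388], [637, 330], [603, 311], [584, 317], [587, 346], [593, 346], [596, 360], [566, 350], [557, 302], [544, 296], [532, 298], [525, 292], [523, 301], [503, 307], [509, 342], [499, 332], [488, 334], [466, 309], [447, 298], [443, 286], [437, 292], [425, 283], [398, 289], [396, 281], [387, 280], [387, 256], [410, 245], [406, 201], [412, 201], [412, 193], [405, 189], [405, 160], [357, 131], [298, 134], [274, 113], [256, 115], [265, 134], [244, 145], [236, 141], 
[... 405 characters left out ...]
], [174, 242], [169, 228], [160, 230], [155, 223], [161, 221], [153, 210], [160, 207], [159, 197], [176, 216], [181, 195], [175, 184], [167, 188], [168, 198], [157, 191], [164, 174], [157, 159], [167, 147], [161, 135], [156, 136], [157, 150], [148, 140], [147, 122], [168, 121], [165, 108], [170, 105], [194, 113], [211, 109], [213, 103], [218, 106], [235, 80], [228, 77], [213, 96], [194, 103], [166, 94], [158, 87], [162, 80], [154, 84], [151, 80], [161, 70], [162, 77], [169, 75], [179, 84], [200, 83], [216, 59], [212, 34], [200, 21], [188, 18], [177, 23], [172, 17], [170, 29], [166, 16], [159, 22], [153, 18], [154, 32], [148, 26], [151, 19], [143, 18], [152, 8], [157, 12], [154, 5], [161, 0]]
```

```bash
python3 -m inch '[[-0.14,0.6,0.8,0,0,0,-1],[-0.14,0.6,1,0,0,0,-1],[0,0,1,0,0,0,-1],[0,0,1,0,0,0,-1],[0,0,1,0,0,0,-1],[0,0,1,0,0,0,-1],[0,0,0.8,0,0,0,-1],[0,0,0,0,0,0,-1]]'
python3 -m inch '[[0,0,0,0,0,0,1],[0,0,0,0,0,0,1],[0,0,0,0,0,0,1],[0,0,0,0,0,0,1],[0,0,0,0,0,0,1],[0,0,0,0,0,0,1],[0,0,0,0,0,0,1],[0,0,0,0,0,0,1]]'
python3 -c "
from h import *
c=bot.get_calibration('top'); p,d=bot.camera('top'); cv2.imwrite('pics/t1.png',p[150:350,250:500].repeat(3,0).repeat(3,1))
go(653.5,12.7,25,65.5)"
```

```text
clock: 3.35
eef_pos: [0.6378, 0.0162, 0.022]
tool_rot: [0.866, 0.5, -0.004, -0.002]
ft_force: [-0.9, -0.4, -0.1]
grip_width: 0.0858
clock: 4.15
eef_pos: [0.6425, 0.0161, 0.0281]
tool_rot: [0.866, 0.5, 0.001, 0.001]
ft_force: [-0.2, -0.5, 5.8]
grip_width: 0.0595
t 4.2 p [642.5  16.1  28.1] phi 60.03 tilt [ 0.18 -0.02] F [-0.4 -0.2  5.1] w 59.2
 wz -0.0304  after-turn x 0.057 y 0.456 z 0.122  unturned x 0.100 y 0.448 q [ 0.03  0.66  0.11  1.02 -0.    0.55]
```

View pics/t1.png

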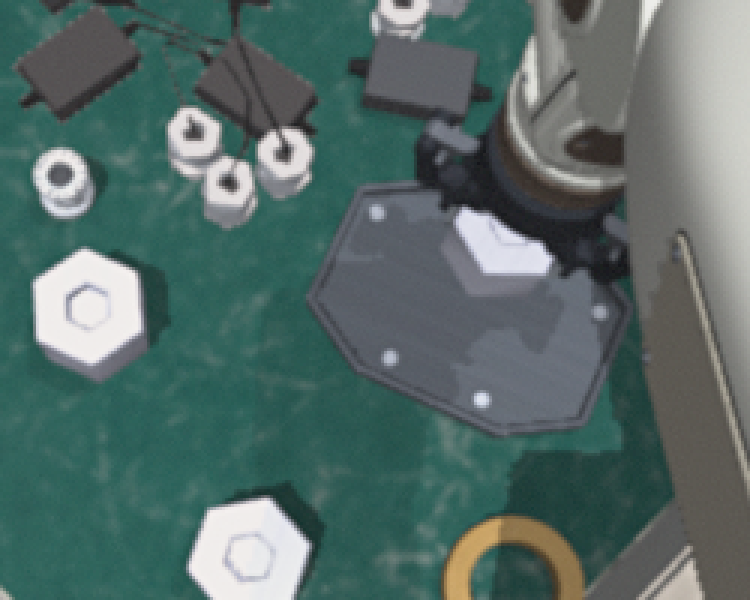

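```bash
python3 -m inch '[[0,0,0,0,0,-0.0304,1],[0.01,0.1,0,0,0,0,1],[0.01,0.1,0,0,0,0,1],[0.01,0.1,0,0,0,0,1],[0.01,0.1,0,0,0,0,1],[0,0.04,0,0,0,0,1],[0,0,0,0,0,0,1],[0,0,0,0,0,0,1]]'
python3 -c "
from h import *
go(653.5,12.7,25,65.5)"
```

```text
clock: 5.0
eef_pos: [0.6475, 0.0148, 0.0283]
tool_rot: [0.841, 0.542, -0.002, -0.004]
ft_force: [-13.2, 4.5, 16.8]
grip_width: 0.0593
t 5.0 p [647.5  14.8  28.3] phi 65.59 tilt [-0.42  0.22] F [-13.2   4.5  16.8] w 59.3
 wz 0.0005  after-turn x 0.024 y 0.255 z 0.131  unturned x 0.024 y 0.255 q [0.02 0.68 0.15 1.05 0.   0.45]
```

```bash
python3 -m inch '[[0,0,-0.05,0,0,0,1],[0,0,-0.05,0,0,0,1],[0,0,-0.05,0,0,0,1],[0,0,0,0,0,0,1],[0,0,0,0,0,0,1],[0,0,0,0,0,0,1],[0,0,0,0,0,0,1],[0,0,0,0,0,0,1]]'
python3 -c "
from h import *
go(653.5,12.7,25,65.5)"
```

```text
clock: 5.8
eef_pos: [0.6517, 0.0125, 0.0299]
tool_rot: [0.841, 0.541, -0.0, -0.0]
ft_force: [-0.1, -0.4, -4.3]
grip_width: 0.0592
t 5.8 p [651.7  12.5  29.9] phi 65.49 tilt [-0.01  0.  ] F [-0.1 -0.4 -4.3] w 59.2
 wz -0.0000  after-turn x 0.037 y 0.061 z 0.196  unturned x 0.037 y 0.061 q [0.02 0.68 0.15 1.04 0.   0.45]
```

```bash
python3 -m inch '[[0.02,0.06,0.02,0,0,0,1],[0.02,0.06,0.02,0,0,0,1],[0,0.05,0,0,0,0,1],[0,0.05,0,0,0,0,1],[0,0,0,0,0,0,1],[0,0,0,0,0,0,1],[0,0,0,0,0,0,1],[0,0,0,0,0,0,1]]'
python3 -c "
from h import *
go(653.5,12.7,25,65.5)"
```

```text
clock: 6.6
eef_pos: [0.6545, 0.0126, 0.0288]
tool_rot: [0.841, 0.542, -0.002, -0.002]
ft_force: [-7.2, 4.4, -0.2]
grip_width: 0.0592
t 6.6 p [654.5  12.6  28.8] phi 65.57 tilt [-0.3   0.13] F [-7.2  4.4 -0.2] w 59.2
 wz 0.0004  after-turn x -0.012 y -0.040 z 0.153  unturned x -0.012 y -0.040 q [0.02 0.69 0.17 1.05 0.   0.44]
```

```bash
python3 -m inch '[[0,0.05,0,0,0,0,1],[0,0.05,0,0,0,0,1],[0,0.05,0,0,0,0,1],[0,0,0,0,0,0,1],[0,0,0,0,0,0,1],[0,0,0,0,0,0,1],[0,0,0,0,0,0,1],[0,0,0,0,0,0,1]]'
python3 -c "
from h import *
go(653.5,12.7,25,65.5)"
```

```text
clock: 7.4
eef_pos: [0.6548, 0.0124, 0.0289]
tool_rot: [0.84, 0.542, -0.004, -0.005]
ft_force: [-14.6, 6.0, 6.2]
grip_width: 0.0595
t 7.4 p [654.8  12.4  28.9] phi 65.64 tilt [-0.65  0.27] F [-14.6   6.    6.2] w 59.5
 wz 0.0008  after-turn x -0.011 y -0.052 z 0.155  unturned x -0.011 y -0.052 q [0.02 0.69 0.18 1.07 0.   0.44]
```

```bash
python3 -m inch '[[0,-0.1,0,0,0,0,1],[0,-0.08,0,0,0,0,1],[0,0,0,0,0,0,-1],[0,0,0,0,0,0,-1],[0,0,0,0,0,0,-1],[0,0,0,0,0,0,-1],[0,0,-0.5,0,0,0,-1],[0,0,-1,0,0,0,-1]]'
python3 -m inch '[[0,0,-1,0,0,0,-1],[0,0,-1,0,0,0,-1],[0,-1,-1,0,0,0,-1],[0,-1,-1,0,0,0,-1],[0,-1,-1,0,0,0,-1],[0,-1,-0.5,0,0,0,-1],[0,0,0,0,0,0,-1],[0,0,0,0,0,0,-1]]'
python3 -c "
from h import *
c=bot.get_calibration('wrist'); p,d=bot.camera('wrist'); cv2.imwrite('pics/w2.png',p); np.savez('pics/w2.npz',**c)
go(591.8,259.6,25,36.6)"
```

```text
clock: 8.2
eef_pos: [0.6548, 0.0113, 0.0653]
tool_rot: [0.841, 0.541, -0.002, -0.001]
ft_force: [-0.2, 0.0, -0.4]
grip_width: 0.0852
clock: 9.0
eef_pos: [0.566, 0.0531, 0.2057]
tool_rot: [0.841, 0.541, 0.001, 0.001]
ft_force: [0.4, 0.9, 0.3]
grip_width: 0.0852
t 9.05 p [566.   52.8 204.7] phi 65.5 tilt [ 0.09 -0.01] F [ 0.5 -1.1 -0.5] w 85.4
 wz 0.1606  after-turn x 5.759 y -6.025 z 7.187  unturned x 7.953 y -2.491 q [ 0.09  0.39  0.14  1.32 -0.    0.52]
```

View pics/w2.png

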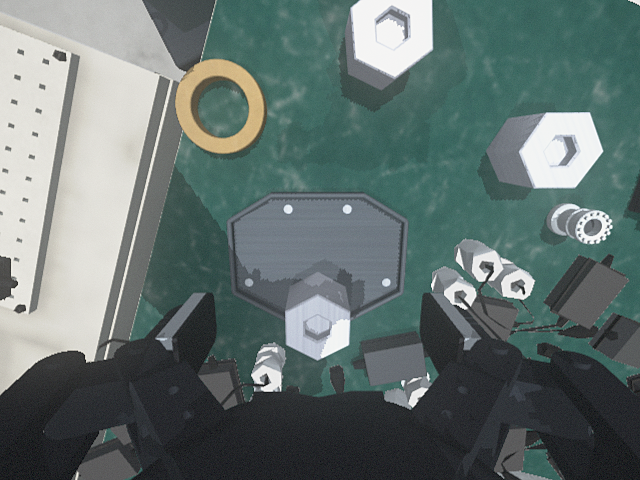

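Run:
```python
from h import *
c=bot.get_calibration("top"); print(cast(c,[(270,207)],.046), cast(c,[(218,211)],.026), cast(c,[(421,346)],.02), cast(c,[(390,178)],.026))
w=dict(np.load('pics/w2.npz'))
for k in('cx','cy','vfov'): w[k]=float(w[k])
p=cv2.imread('pics/w2.png')
for t in (225,235):
  for uv in [(573,150)]:
    q,e,st=hexfit(p,w,uv,.06,t); print(q.round(1),e.round(2),st)
```

```text
[[0.67590389 0.27927881]] [[0.67363506 0.37589096]] [[0.43766148 0.01400265]] [[0.74092467 0.06256812]]
[591.3 261.5   6.1  28.6] 0.23 [ 521  113   82   74 4024]
[591.6 261.6   6.   28.4] 0.18 [ 522  113   81   74 3833]
```

```bash
python3 -m inch '[[0,0,0,0,0,0.0406,-1],[0,0,0,0,0,0.0406,-1],[0,0,0,0,0,0.0406,-1],[0,0,0,0,0,0.0406,-1],[0.8,-0.85,0.4,0,0,0,-1],[0.8,-0.85,0.4,0,0,0,-1],[0.8,-0.85,0.4,0,0,0,-1],[0.8,-0.85,0.4,0,0,0,-1]]'
python3 -c "
from h import *
go(591.6,260.8,22,36.3)"
```

```text
clock: 9.85
eef_pos: [0.5803, 0.1692, 0.1623]
tool_rot: [0.951, 0.311, -0.001, 0.0]
ft_force: [0.7, 0.2, -0.3]
grip_width: 0.0854
t 9.85 p [580.3 169.2 162.3] phi 36.19 tilt [-0.08 -0.04] F [ 0.7  0.2 -0.3] w 85.4
 wz -0.0006  after-turn x 2.534 y -2.687 z 5.614  unturned x 2.528 y -2.692 q [ 0.28  0.48  0.18  1.27 -0.    1.22]
```

```bash
python3 -m inch '[[0.85,-0.9,0.6,0,0,0,-1],[0.85,-0.9,0.6,0,0,0,-1],[0.83,-0.89,0.6,0,0,0,-1],[0,0,1,0,0,0,-1],[0,0,1,0,0,0,-1],[0,0,1,0,0,0,-1],[0,0,0.7,0,0,0,-1],[0,0,0.05,0,0,0,-1]]'
python3 -m inch '[[0,0,0,0,0,0,1],[0,0,0,0,0,0,1],[0,0,0,0,0,0,1],[0,0,0,0,0,0,1],[0,0,0,0,0,0,1],[0,0,0,0,0,0,1],[0,0,-0.4,0,0,0,1],[0,0,-1,0,0,0,1]]'
python3 -c "
from h import *
go(619.2,61.3,80,5.5)"
```

```text
clock: 10.65
eef_pos: [0.5888, 0.2588, 0.0205]
tool_rot: [0.95, 0.311, -0.004, 0.0]
ft_force: [-0.3, 0.2, -0.3]
grip_width: 0.0857
clock: 11.45
eef_pos: [0.5878, 0.2592, 0.0573]
tool_rot: [0.95, 0.311, -0.004, 0.0]
ft_force: [0.0, -0.4, -2.9]
grip_width: 0.0591
t 11.45 p [587.8 259.2  57.3] phi 36.28 tilt [-0.45 -0.18] F [ 0.  -0.4 -2.9] w 59.1
 wz 0.1710  after-turn x 0.493 y 8.002 z -0.906  unturned x -3.671 y 7.127 q [0.42 0.64 0.16 1.1  0.   1.35]
```

```bash
python3 -m inch '[[0,0,-0.6,0,0,0.0428,1],[0,0,-0.6,0,0,0.0428,1],[0,0,-0.6,0,0,0.0428,1],[0,0,-0.2,0,0,0.0428,1],[0.05,1,0,0,0,0,1],[0.05,1,0,0,0,0,1],[0.05,1,0,0,0,0,1],[0.05,1,0,0,0,0,1]]'
python3 -m inch '[[0.05,1,0,0,0,0,1],[0.05,1,0,0,0,0,1],[0.05,1,0,0,0,0,1],[0,0.5,0,0,0,0,1],[0,0,0,0,0,0,1],[0,0,0,0,0,0,1],[0,0,0,0,0,0,1],[0,0,0,0,0,0,1]]'
python3 -c "
from h import *
c=bot.get_calibration('wrist'); p,d=bot.camera('wrist'); cv2.imwrite('pics/w3.png',p); np.savez('pics/w3.npz',**c)
c=bot.get_calibration('top'); p,d=bot.camera('top'); cv2.imwrite('pics/t3.png',p)
c=bot.get_calibration('scene'); p,d=bot.camera('scene'); cv2.imwrite('pics/s3.png',p)
go(616.3,65.4,27,5.5)"
```

```text
clock: 12.25
eef_pos: [0.6046, 0.1606, 0.11]
tool_rot: [0.999, 0.048, -0.001, 0.0]
ft_force: [0.7, -1.0, -3.7]
grip_width: 0.0592
clock: 13.05
eef_pos: [0.6172, 0.076, 0.1103]
tool_rot: [0.999, 0.048, -0.0, -0.0]
ft_force: [0.2, 0.1, -3.2]
grip_width: 0.0591
t 13.2 p [617.3  75.4 110.3] phi 5.52 tilt [-0.  0.] F [ 0.2 -0.  -2.6] w 59.2
 wz 0.0001  after-turn x -0.080 y 0.396 z 3.332  unturned x -0.080 y 0.396 q [0.12 0.55 0.15 1.17 0.   1.6 ]
```

View pics/w3.png

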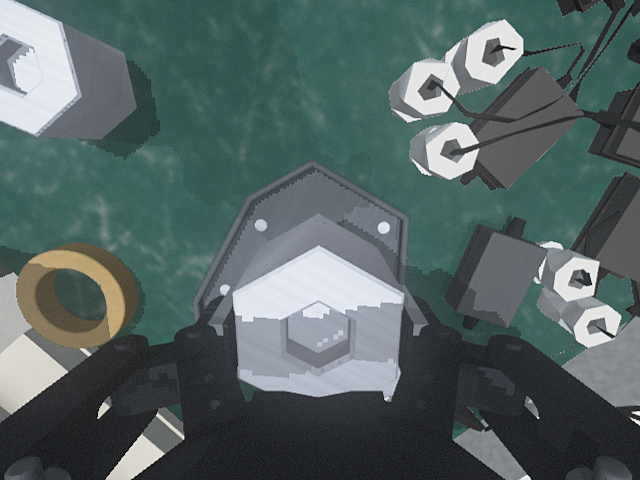

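View pics/s3.png

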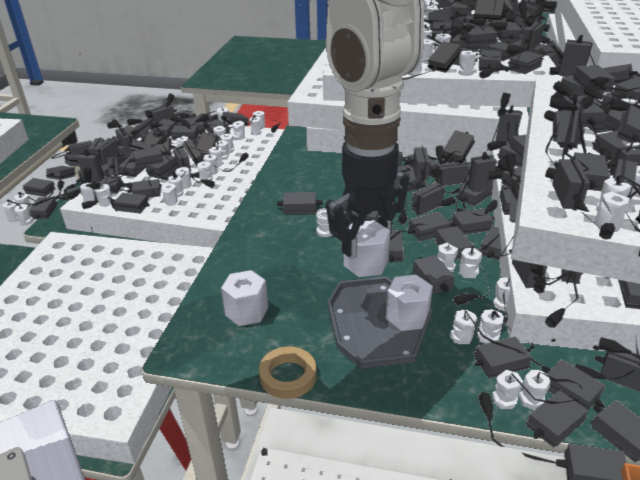

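Run:
```python
from h import *
w=dict(np.load('pics/w3.npz'))
for k in('cx','cy','vfov'): w[k]=float(w[k])
for z in (.14,.143,.146,.149,.152):
    q=cast(w,[(233,291),(318,247),(404,295)],z)*1000
    f=np.radians(5.5); ex=np.array([np.cos(f),np.sin(f)]); ey=np.array([np.sin(f),-np.cos(f)])
    print(z, np.linalg.norm(q[2]-q[0]).round(1), [(round(float((a-[617.3,75.4])@ex),1),round(float((a-[617.3,75.4])@ey),1)) for a in q])
p=cv2.imread('pics/w3.png'); cv2.imwrite('pics/w3z.png',cv2.resize(p[220:420,210:430],None,fx=3,fy=3))
```

```text
0.14 61.0 [(-29.8, -18.9), (0.5, -35.3), (31.2, -17.4)]
0.143 59.4 [(-29.0, -20.2), (0.4, -36.1), (30.4, -18.8)]
0.146 57.8 [(-28.2, -21.5), (0.4, -37.0), (29.6, -20.2)]
0.149 56.1 [(-27.4, -22.8), (0.4, -37.9), (28.7, -21.5)]
0.152 54.5 [(-26.6, -24.2), (0.4, -38.8), (27.9, -22.9)]
```

View pics/w3z.png

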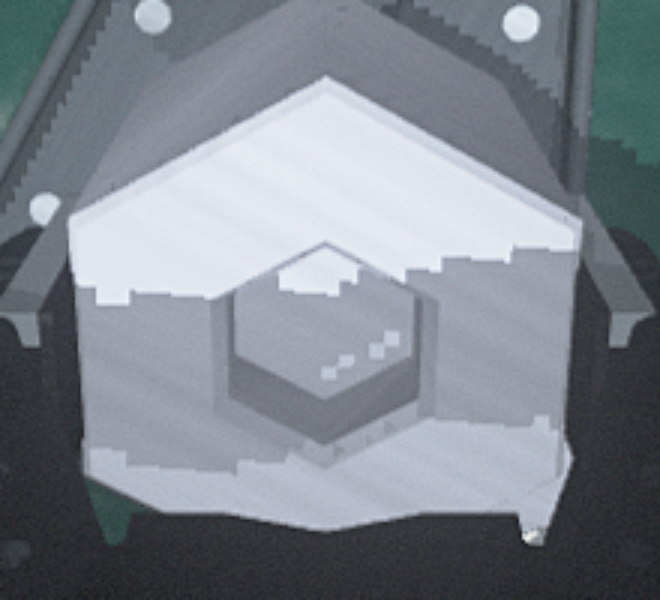

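```bash
python3 -m inch '[[-0.107,0.407,0.3,0,0,0,1],[0,0,1,0,0,0,1],[0,0,0.9,0,0,0,1],[0,0,0.5,0,0,0,1],[0,0,0.25,0,0,0,1],[0,0,0.1,0,0,0,1],[0,0,0.04,0,0,0,1],[0,0,0,0,0,0,1]]'
python3 -c "
from h import *
go(619.05,60.1,32,5.5)"
```

```text
clock: 14.0
eef_pos: [0.6166, 0.0643, 0.034]
tool_rot: [0.999, 0.048, 0.001, -0.0]
ft_force: [0.6, -0.3, -3.2]
grip_width: 0.0592
t 14.0 p [616.6  64.3  34. ] phi 5.46 tilt [0.1  0.01] F [ 0.6 -0.3 -3.2] w 59.2
 wz -0.0002  after-turn x 0.083 y 0.178 z 0.080  unturned x 0.083 y 0.178 q [ 0.1   0.62  0.05  1.   -0.    1.58]
```

```bash
python3 -m inch '[[0,0,0.05,0,0,0,1],[0.02,0.04,0,0,0,0,1],[0.02,0.04,0,0,0,0,1],[0.02,0.04,0,0,0,0,1],[0.02,0.04,0,0,0,0,1],[0,0,0,0,0,0,1],[0,0,0,0,0,0,1],[0,0,0,0,0,0,1]]'
python3 -c "
from h import *
go(619.05,60.1,32,5.5)"
```

```text
clock: 14.8
eef_pos: [0.6181, 0.0605, 0.0318]
tool_rot: [0.999, 0.048, -0.0, -0.0]
ft_force: [-1.7, 0.7, -3.1]
grip_width: 0.0588
t 14.8 p [618.1  60.5  31.8] phi 5.46 tilt [-0.  0.] F [-1.7  0.7 -3.1] w 58.8
 wz -0.0002  after-turn x 0.036 y 0.021 z -0.007  unturned x 0.036 y 0.021 q [0.1  0.62 0.05 1.   0.   1.57]
```

```bash
python3 -m inch '[[0,0,0.05,0,0,0,1],[0.02,0.035,0,0,0,0,1],[0.02,0.035,0,0,0,0,1],[0.02,0.035,0,0,0,0,1],[0.02,0.035,0,0,0,0,1],[0,0,0,0,0,0,1],[0,0,0,0,0,0,1],[0,0,0,0,0,0,1]]'
python3 -c "
from h import *
go(619.05,60.1,32,5.5)"
```

```text
clock: 15.6
eef_pos: [0.6182, 0.0603, 0.0308]
tool_rot: [0.999, 0.049, -0.002, -0.003]
ft_force: [-7.0, 9.7, 3.4]
grip_width: 0.0591
t 15.6 p [618.2  60.3  30.8] phi 5.6 tilt [-0.23  0.3 ] F [-7.   9.7  3.4] w 59.1
 wz 0.0006  after-turn x 0.031 y 0.009 z -0.048  unturned x 0.031 y 0.009 q [0.09 0.63 0.05 1.   0.01 1.57]
```

```bash
python3 -m inch '[[-0.03,-0.05,0,0,0,0,1],[-0.03,-0.05,0,0,0,0,1],[0,0,0,0,0,0,-1],[0,0,0,0,0,0,-1],[0,0,0,0,0,0,-1],[0,0,0,0,0,0,-1],[0,0,-0.5,0,0,0,-1],[0,0,-1,0,0,0,-1]]'
python3 -m inch '[[0,0,-1,0,0,0,-1],[0,0,-1,0,0,0,-1],[0,0,-1,0,0,0,-1],[0,0,-1,0,0,0,-1],[-1,0,-0.2,0,0,0,-1],[-1,0,0,0,0,0,-1],[-1,0,0,0,0,0,-1],[-1,0,0,0,0,0,-1]]'
python3 -c "
from h import *
c=bot.get_calibration('wrist'); p,d=bot.camera('wrist'); cv2.imwrite('pics/w4.png',p); np.savez('pics/w4.npz',**c)
c=bot.get_calibration('top'); p,d=bot.camera('top'); cv2.imwrite('pics/t4.png',cv2.resize(p[180:380,230:480],None,fx=3,fy=3,interpolation=cv2.INTER_CUBIC))
print(hexfit(p,c,(333,335),.06))
go(451.6,166.1,22,11.4)"
```

```text
clock: 16.4
eef_pos: [0.617, 0.0591, 0.0669]
tool_rot: [0.999, 0.047, -0.002, 0.0]
ft_force: [0.5, -0.8, -0.4]
grip_width: 0.0853
clock: 17.2
eef_pos: [0.5185, 0.0498, 0.1743]
tool_rot: [0.999, 0.047, 0.001, 0.0]
ft_force: [-0.2, 0.1, 0.3]
grip_width: 0.0854
(array([451.41967287, 166.19761017,  41.39002608,  27.40510461]), np.float64(0.38790366803004817), array([314, 317,  38,  38, 761], dtype=int32))
t 17.3 p [516.2  49.6 174.2] phi 5.44 tilt [-0.08 -0.02] F [-0.1  0.9  0.6] w 85.2
 wz -0.0331  after-turn x -1.612 y -5.079 z 6.088  unturned x -2.131 y -4.885 q [ 0.1   0.31 -0.05  1.21 -0.    1.57]
```

View pics/w4.png

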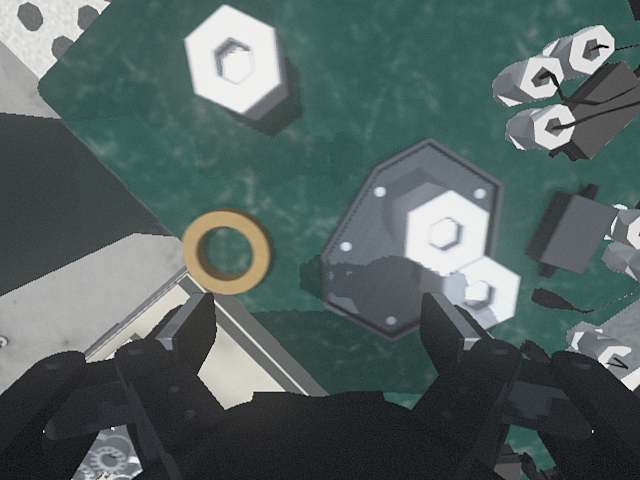

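View pics/t4.png

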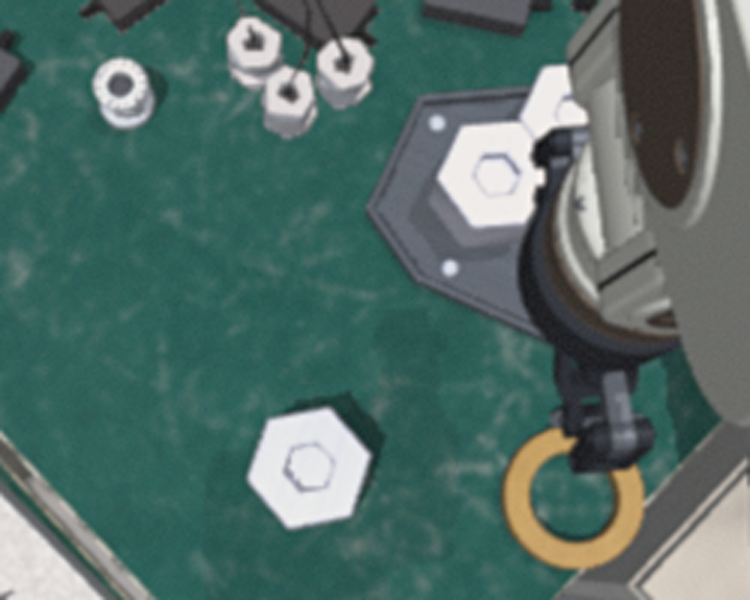

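```bash
python3 -m inch '[[0,0,0,0,0,0.0428,-1],[0,0,0,0,0,0.0428,-1],[0,0,0,0,0,0.0428,-1],[0,0,0,0,0,0.0428,-1],[0,0,0,0,0,0.0428,-1],[0,0,0,0,0,0.0428,-1],[0,0,0,0,0,0.0428,-1],[0,0,0,0,0,0,-1]]'
python3 -c "
from h import *
w=dict(np.load('pics/w4.npz'))
for k in('cx','cy','vfov'): w[k]=float(w[k])
p=cv2.imread('pics/w4.png')
print(hexfit(p,w,(236,60),.06,225))
go(451.5,166.7,22,-48.6)"
```

```text
clock: 18.1
eef_pos: [0.5202, 0.05, 0.1739]
tool_rot: [0.912, -0.41, 0.001, -0.0]
ft_force: [0.5, -0.1, -0.5]
grip_width: 0.0855
(array([450.06665952, 167.89450509,  41.80159378,  28.07565051]), np.float64(0.2659017731812809), array([ 188,    7,   90,  105, 5901], dtype=int32))
t 18.1 p [520.2  50.  173.9] phi -48.47 tilt [0.1 0. ] F [ 0.5 -0.1 -0.5] w 85.5
 wz 0.0007  after-turn x -5.318 y -1.027 z 6.076  unturned x -5.316 y -1.039 q [ 0.1   0.32 -0.05  1.21 -0.    2.51]
```

```bash
python3 -m inch '[[-0.89,-0.172,0.3,0,0,0,-1],[-0.89,-0.172,0.3,0,0,0,-1],[-0.89,-0.172,0.3,0,0,0,-1],[-0.89,-0.172,0.3,0,0,0,-1],[-0.89,-0.172,0.3,0,0,0,-1],[-0.88,-0.172,0.3,0,0,0,-1],[0,0,0.6,0,0,0,-1],[0,0,0.9,0,0,0,-1]]'
python3 -m inch '[[0,0,0.9,0,0,0,-1],[0,0,0.9,0,0,0,-1],[0,0,0.7,0,0,0,-1],[0,0,0.28,0,0,0,-1],[0,0,0,0,0,0,-1],[0,0,0,0,0,0,1],[0,0,0,0,0,0,1],[0,0,0,0,0,0,1]]'
python3 -m inch '[[0,0,0,0,0,0,1],[0,0,0,0,0,0,1],[0,0,0,0,0,0,1],[0,0,-0.5,0,0,0,1],[0,0,-1,0,0,0,1],[0,0,-1,0,0,0,1],[0,0,-1,0,0,0,1],[0,0,0,0,0,0.0328,1]]'
python3 -c "
from h import *
go(594.3,6.7,110,-54.5)"
```

```text
clock: 18.9
eef_pos: [0.4518, 0.1683, 0.0918]
tool_rot: [0.913, -0.408, 0.002, -0.002]
ft_force: [0.1, 0.2, 0.7]
grip_width: 0.0854
clock: 19.7
eef_pos: [0.4516, 0.1671, 0.0225]
tool_rot: [0.912, -0.41, 0.001, -0.001]
ft_force: [1.0, -0.9, 3.9]
grip_width: 0.0591
clock: 20.5
eef_pos: [0.4518, 0.1677, 0.1114]
tool_rot: [0.889, -0.458, 0.002, -0.002]
ft_force: [1.1, 0.0, -5.0]
grip_width: 0.0593
t 20.5 p [451.8 167.7 111.4] phi -54.51 tilt [0.27 0.12] F [ 1.1  0.  -5. ] w 59.3
 wz -0.0000  after-turn x 8.553 y -0.901 z 0.056  unturned x 8.552 y -0.901 q [ 0.36  0.29 -0.26  1.02  0.    2.88]
```

```bash
python3 -m inch '[[0.9,-0.05,0,0,0,0,1],[0.9,-0.05,0,0,0,0,1],[0.9,-0.05,0,0,0,0,1],[0.9,-0.05,0,0,0,0,1],[0.9,-0.05,0,0,0,0,1],[0.9,-0.05,0,0,0,0,1],[0.9,-0.05,0,0,0,0,1],[0.9,-0.05,0,0,0,0,1]]'
python3 -m inch '[[0.9,-0.05,0,0,0,0,1],[0.42,-0.04,0,0,0,0,1],[0,0,0,0,0,0,1],[0,0,0,0,0,0,1],[0,0,0,0,0,0,1],[0,0,0,0,0,0,1],[0,0,0,0,0,0,1],[0,0,0,0,0,0,1]]'
python3 -c "
from h import *
c=bot.get_calibration('wrist'); p,d=bot.camera('wrist'); cv2.imwrite('pics/w5.png',p); np.savez('pics/w5.npz',**c)
go(585.4,1.4,32,-54.5)"
```

```text
clock: 21.3
eef_pos: [0.5623, 0.0257, 0.1072]
tool_rot: [0.89, -0.457, -0.002, 0.001]
ft_force: [0.3, 0.4, -5.2]
grip_width: 0.0589
clock: 22.1
eef_pos: [0.5841, 0.0013, 0.1088]
tool_rot: [0.89, -0.457, 0.0, -0.0]
ft_force: [-0.1, 0.6, -4.1]
grip_width: 0.0589
t 22.15 p [584.    1.2 108.7] phi -54.35 tilt [0.01 0.  ] F [-0.6  0.5 -5.5] w 59.4
 wz 0.0008  after-turn x 0.025 y -0.049 z 3.069  unturned x 0.025 y -0.049 q [0.   0.48 0.03 1.12 0.   2.52]
```

View pics/w5.png

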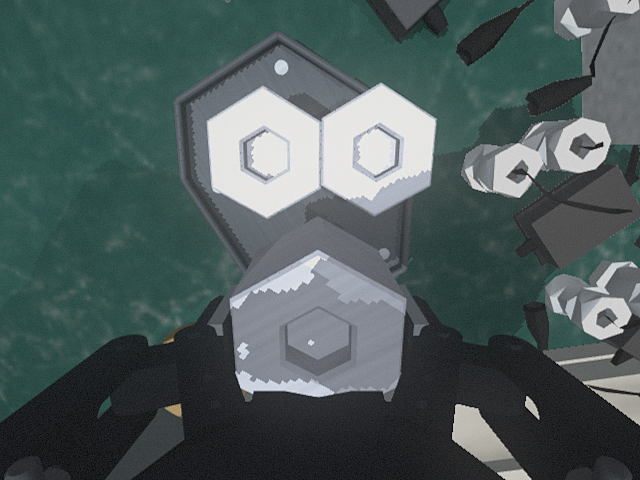

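Run:
```python
from h import *
w=dict(np.load('pics/w5.npz'))
for k in('cx','cy','vfov'): w[k]=float(w[k])
p=cv2.imread('pics/w5.png'); 
cv2.imwrite('pics/w5z.png',cv2.resize(p[70:230,195:450],None,fx=3,fy=3))
cv2.imwrite('pics/w5y.png',cv2.resize(p[230:410,215:425],None,fx=3,fy=3))
f=np.radians(-54.4); ex=np.array([np.cos(f),np.sin(f)]); ey=np.array([np.sin(f),-np.cos(f)])
for z in (.138,.141,.144,.147):
    q=cast(w,[(230,298),(319,251),(408,297)],z)*1000
    print(z,np.linalg.norm(q[2]-q[0]).round(1),[(round(float((a-[584,1.2])@ex),1),round(float((a-[584,1.2])@ey),1)) for a in q])
for n,c in [("A",[(378,84),(436,118),(431,185),(377,216),(321,186),(322,120)]),("B",[(264,86),(322,120),(321,187),(268,216),(212,190),(208,121)])]:
    q=cast(w,c,.064)*1000; d=q-q.mean(0)
    print(n,q.mean(0).round(1),np.linalg.norm(d,axis=1).round(1),(np.degrees(np.arctan2(d[:,1],d[:,0]))%60).round(1))
```

```text
0.138 64.0 [(-32.5, -15.1), (-0.6, -32.9), (31.4, -15.6)]
0.141 62.3 [(-31.7, -16.5), (-0.6, -33.8), (30.5, -17.0)]
0.144 60.6 [(-30.9, -17.9), (-0.6, -34.7), (29.7, -18.4)]
0.147 58.9 [(-30.1, -19.3), (-0.7, -35.6), (28.8, -19.8)]
A [654.2  13.8] [33.8 34.3 34.2 33.9 34.5 33.8] [37.9 36.6 36.4 37.9 35.8 36.3]
B [618.8  61.3] [33.8 34.5 33.8 33.  35.3 33.9] [35.  36.3 35.7 35.5 37.3 35.5]
```

View pics/w5z.png

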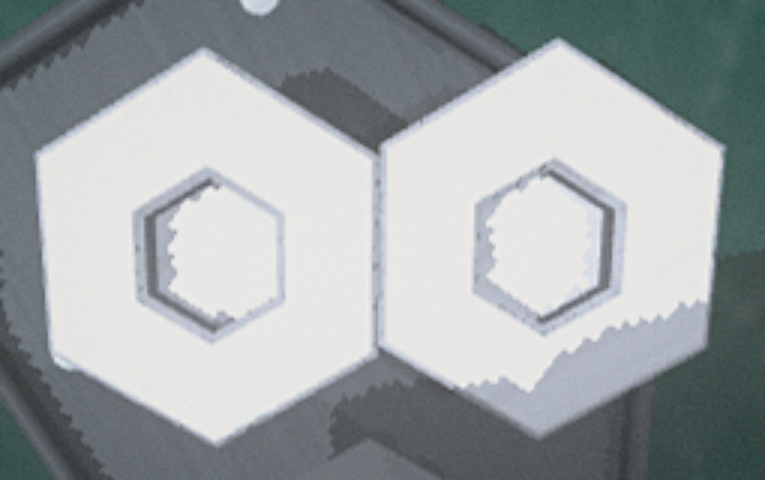

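View pics/w5y.png

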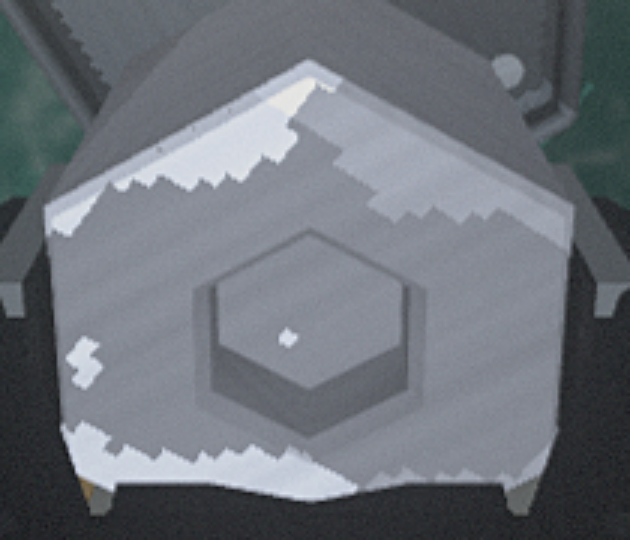

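```bash
python3 -m inch '[[0.02,0,0.3,0,0,0,1],[0,0,0.9,0,0,0,1],[0,0,0.9,0,0,0,1],[0,0,0.6,0,0,0,1],[0,0,0.3,0,0,0,1],[0,0,0.12,0,0,0,1],[0,0,0.06,0,0,0,1],[0,0,0,0,0,0,1]]'
python3 -c "
from h import *
go(593.1,7.0,28,-54.5)"
```

```text
clock: 22.95
eef_pos: [0.5851, 0.0004, 0.0297]
tool_rot: [0.889, -0.457, 0.001, -0.0]
ft_force: [0.2, 0.6, -5.1]
grip_width: 0.0591
t 22.95 p [5.851e+02 4.000e-01 2.970e+01] phi -54.38 tilt [ 0.08 -0.  ] F [ 0.2  0.6 -5.1] w 59.1
 wz 0.0007  after-turn x -0.029 y -0.412 z 0.069  unturned x -0.028 y -0.412 q [ 0.    0.56 -0.07  0.94 -0.    2.52]
```

```bash
python3 -m inch '[[-0.02,-0.06,0.04,0,0,0,1],[0,-0.06,0,0,0,0,1],[0,-0.06,0,0,0,0,1],[0,-0.06,0,0,0,0,1],[0,-0.05,0,0,0,0,1],[0,-0.05,0,0,0,0,1],[0,-0.03,0,0,0,0,1],[0,0,0,0,0,0,1]]'
python3 -c "
from h import *
go(593.1,7.0,28,-54.5)"
```

```text
clock: 23.75
eef_pos: [0.5918, 0.0063, 0.028]
tool_rot: [0.89, -0.457, 0.0, -0.0]
ft_force: [0.1, -0.3, -5.2]
grip_width: 0.059
t 23.75 p [591.8   6.3  28. ] phi -54.37 tilt [ 0. -0.] F [ 0.1 -0.3 -5.2] w 59.0
 wz 0.0007  after-turn x 0.008 y -0.059 z 0.000  unturned x 0.008 y -0.059 q [ 0.01  0.58 -0.04  0.95 -0.    2.53]
```

```bash
python3 -m inch '[[0,-0.02,0.02,0,0,0,1],[0,-0.02,0.02,0,0,0,1],[0,-0.02,0,0,0,0,1],[0,-0.02,0,0,0,0,1],[0,0,0,0,0,0,1],[0,0,0,0,0,0,1],[0,0,0,0,0,0,1],[0,0,0,0,0,0,1]]'
python3 -c "
from h import *
go(593.1,7.0,28,-54.5)"
```

```text
clock: 24.55
eef_pos: [0.5933, 0.0073, 0.027]
tool_rot: [0.889, -0.457, -0.0, 0.0]
ft_force: [-0.9, -2.5, -4.6]
grip_width: 0.0591
t 24.55 p [593.3   7.3  27. ] phi -54.38 tilt [-0.01 -0.  ] F [-0.9 -2.5 -4.6] w 59.1
 wz 0.0006  after-turn x 0.008 y 0.013 z -0.041  unturned x 0.008 y 0.013 q [ 0.01  0.58 -0.04  0.95 -0.    2.53]
```

```bash
python3 -m inch '[[0,0,0.03,0,0,0,1],[0.012,-0.02,0.02,0,0,0,1],[0.012,-0.02,0,0,0,0,1],[0.012,-0.02,0,0,0,0,1],[0.012,-0.02,0,0,0,0,1],[0,0,0,0,0,0,1],[0,0,0,0,0,0,1],[0,0,0,0,0,0,1]]'
python3 -c "
from h import *
go(593.1,7.0,28,-54.5)"
```

```text
clock: 25.35
eef_pos: [0.5935, 0.0074, 0.0267]
tool_rot: [0.889, -0.457, -0.001, 0.001]
ft_force: [-9.2, -3.1, 5.8]
grip_width: 0.0596
t 25.35 p [593.5   7.4  26.7] phi -54.38 tilt [-0.21 -0.03] F [-9.2 -3.1  5.8] w 59.6
 wz 0.0007  after-turn x 0.003 y 0.021 z -0.054  unturned x 0.003 y 0.021 q [ 0.01  0.58 -0.04  0.95 -0.    2.53]
```

```bash
python3 -m inch '[[-0.012,0.02,0,0,0,0,1],[-0.012,0.02,0,0,0,0,1],[-0.006,0.01,0,0,0,0,1],[0,0,0,0,0,0,-1],[0,0,0,0,0,0,-1],[0,0,0,0,0,0,-1],[0,0,0,0,0,0,-1],[0,0,-0.5,0,0,0,-1]]'
python3 -m inch '[[0,0,-1,0,0,0,-1],[0,0,-1,0,0,0,-1],[0,0,-1,0,0,0,-1],[0,0.6,-1,0,0,0,-1],[0,1,-1,0,0,0,-1],[0,1,-1,0,0,0,-1],[0,0,0,0,0,0,-1],[0,0,0,0,0,0,-1]]'
python3 -c "
from h import *
c=bot.get_calibration('wrist'); p,d=bot.camera('wrist'); cv2.imwrite('pics/w6.png',p); np.savez('pics/w6.npz',**c)
cv2.imwrite('pics/w6z.png',cv2.resize(p[150:420,170:480],None,fx=2.2,fy=2.2))
go(593.1,7.0,28,-54.5)"
```

```text
clock: 26.15
eef_pos: [0.5928, 0.0077, 0.037]
tool_rot: [0.89, -0.457, -0.002, 0.001]
ft_force: [-0.2, -0.9, 0.4]
grip_width: 0.0853
clock: 26.95
eef_pos: [0.542, -0.0306, 0.19]
tool_rot: [0.889, -0.457, 0.002, -0.001]
ft_force: [-0.2, -0.0, -0.3]
grip_width: 0.0854
t 27.0 p [541.7 -30.2 188.7] phi -54.39 tilt [0.07 0.02] F [-0.6 -1.1  0.4] w 85.6
 wz 0.0006  after-turn x -0.019 y -2.539 z 6.428  unturned x -0.014 y -2.539 q [-0.06  0.34  0.04  1.26  0.    2.46]
```

View pics/w6.png

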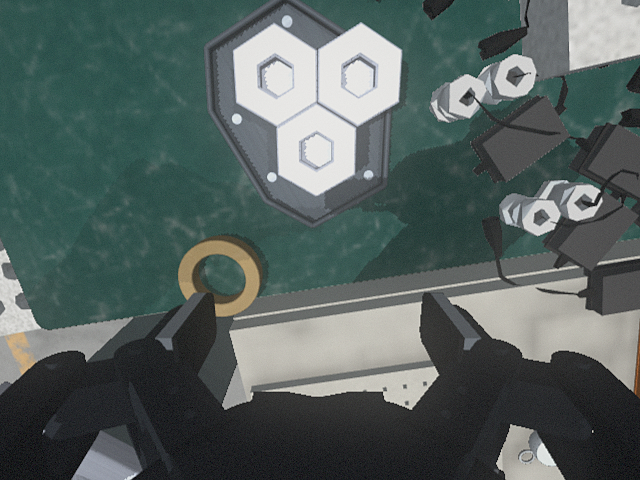

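```bash
python3 -c "
from h import *
p=cv2.imread('pics/w6.png'); cv2.imwrite('pics/w6z.png',cv2.resize(p[0:230,195:420],None,fx=2.6,fy=2.6,interpolation=cv2.INTER_CUBIC))
c=bot.get_calibration('top'); p,d=bot.camera('top'); cv2.imwrite('pics/t6.png',p);cv2.imwrite('pics/t6z.png',cv2.resize(p[190:310,340:475],None,fx=5,fy=5,interpolation=cv2.INTER_CUBIC))"
```

```text
(no output)
```

View pics/w6z.png

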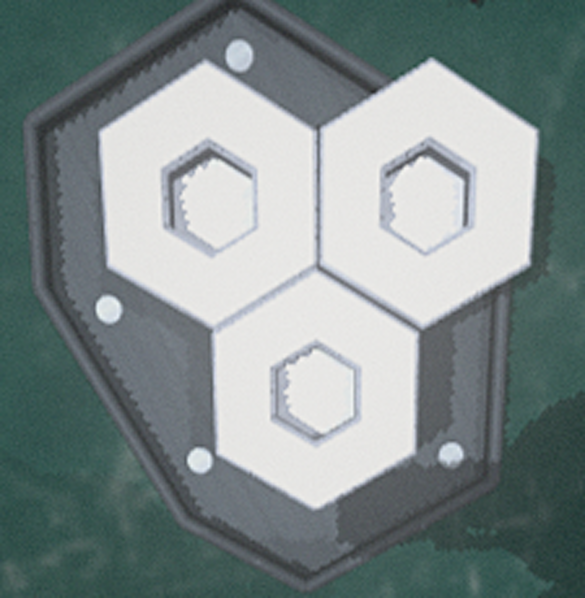

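View pics/t6z.png

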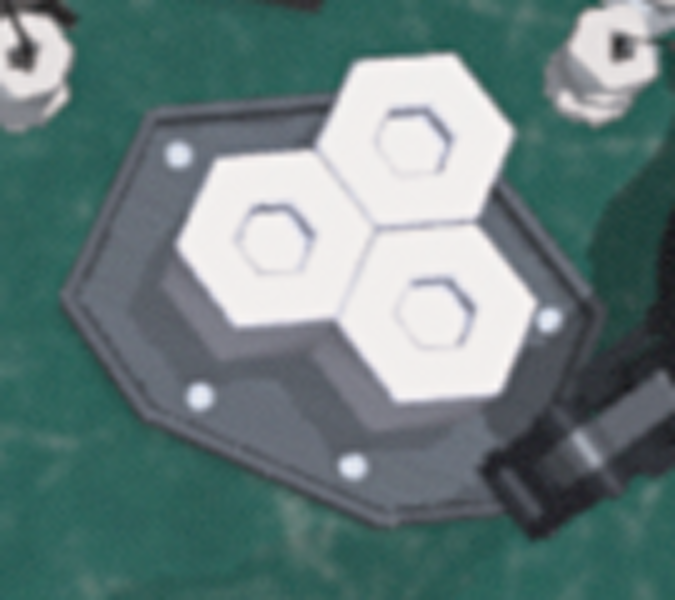

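Run:
```python
from h import *
c=bot.get_calibration("top"); d=np.load('pics/top0.npy'); f,cx,cy=K(c)
v,u=np.mgrid[0:480,0:640]; P=np.stack([(u-cx)/f*d,(v-cy)/f*d,d],-1)-c['t']; W=P@c['R']
for x in np.arange(.66,.9,.04):
    r=[]
    for y in np.arange(-.2,.2,.04):
        k=(abs(W[...,0]-x)<.02)&(abs(W[...,1]-y)<.02)&(d>0); r.append(W[k][:,2].max().round(3) if k.any() else None)
    print(round(x,2),r)
```

```text
0.66 [np.float64(0.053), np.float64(0.045), np.float64(0.03), np.float64(0.004), np.float64(0.017), np.float64(0.067), np.float64(0.067), np.float64(0.016), np.float64(0.043), np.float64(0.048)]
0.7 [np.float64(0.056), np.float64(0.031), np.float64(0.031), np.float64(0.053), np.float64(0.044), np.float64(0.017), np.float64(0.017), np.float64(0.016), np.float64(0.045), np.float64(0.054)]
0.74 [np.float64(0.033), np.float64(0.028), np.float64(0.198), np.float64(0.199), np.float64(0.013), np.float64(0.018), np.float64(0.029), np.float64(0.03), np.float64(0.03), np.float64(0.035)]
0.78 [np.float64(0.057), np.float64(0.198), np.float64(0.2), np.float64(0.201), np.float64(0.2), np.float64(0.014), np.float64(0.043), np.float64(0.05), np.float64(0.016), np.float64(0.029)]
0.82 [np.float64(0.213), np.float64(0.242), np.float64(0.246), np.float64(0.246), np.float64(0.201), np.float64(0.201), np.float64(0.057), np.float64(0.044), np.float64(0.029), np.float64(0.03)]
0.86 [np.float64(0.232), np.float64(0.247), np.float64(0.254), np.float64(0.247), np.float64(0.247), np.float64(0.213), np.float64(0.2), np.float64(0.029), np.float64(0.03), np.float64(0.03)]
```

```bash
python3 -m inch '[[0.26,-0.75,-0.1,0,0,0,-1],[0.26,-0.75,-0.1,0,0,0,-1],[0.26,-0.75,-0.1,0,0,0,-1],[0.26,-0.75,0,0,0,0,-1],[0.26,-0.75,0,0,0,0,-1],[0.26,-0.73,0,0,0,0,-1],[0,0,0,0,0,0,-1],[0,0,0,0,0,0,-1]]'
python3 -c "
from h import *
c=bot.get_calibration('wrist'); p,d=bot.camera('wrist'); cv2.imwrite('pics/w7.png',p); np.savez('pics/w7.npz',**c)
print(-c['R'].T@c['t'])
go(593.1,7.0,28,-54.5)"
```

```text
clock: 27.85
eef_pos: [0.6546, 0.0038, 0.1937]
tool_rot: [0.89, -0.456, -0.002, 0.001]
ft_force: [0.7, -0.7, -0.1]
grip_width: 0.0853
[0.709504   0.04404151 0.3360131 ]
t 27.9 p [654.3   3.5 194.3] phi -54.35 tilt [-0.17 -0.  ] F [0.3 0.7 0.1] w 85.6
 wz 0.0008  after-turn x -1.537 y 1.911 z 6.652  unturned x -1.542 y 1.907 q [ 0.01  0.57  0.41  1.41 -0.    2.52]
```

View pics/w7.png

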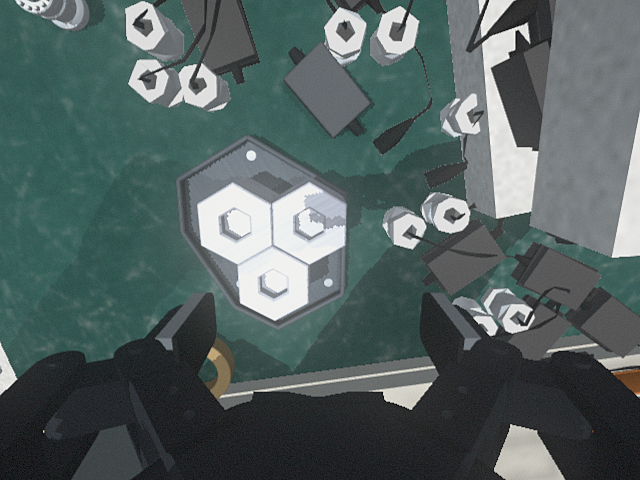

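```bash
python3 -c "
from h import *
p=cv2.imread('pics/w7.png'); cv2.imwrite('pics/w7z.png',cv2.resize(p[130:335,170:360],None,fx=2.9,fy=2.9,interpolation=cv2.INTER_CUBIC))
cv2.imwrite('pics/w7y.png',cv2.resize(p[150:260,250:360],None,fx=5.4,fy=5.4,interpolation=cv2.INTER_CUBIC))"
```

```text
(no output)
```

View pics/w7y.png

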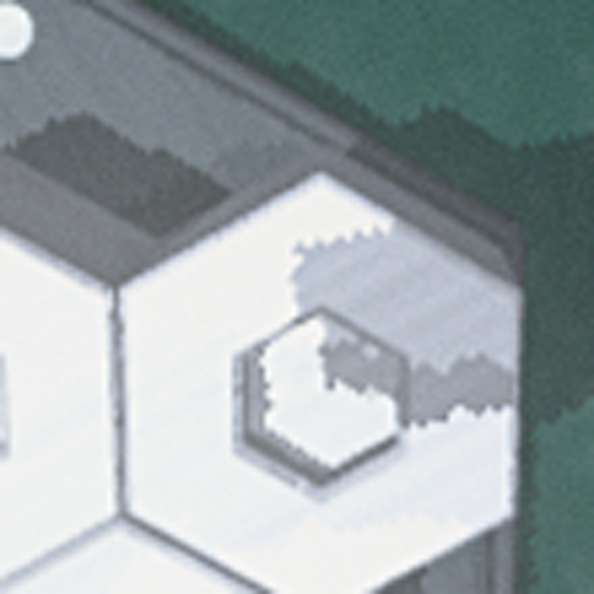

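View pics/w7z.png

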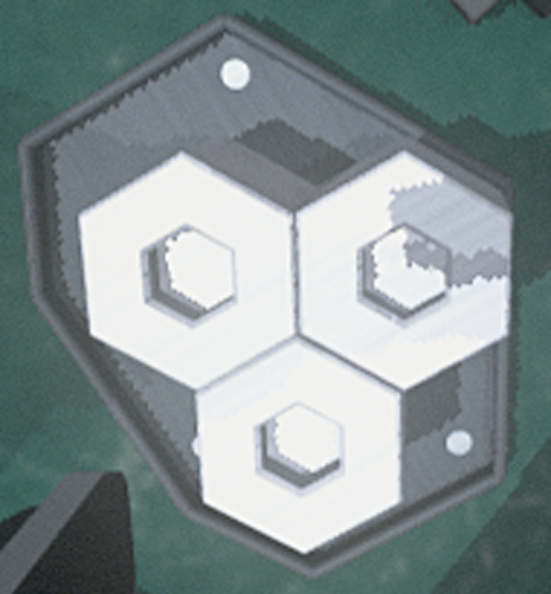

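Run:
```python
from h import *
w=dict(np.load('pics/w7.npz'))
for k in('cx','cy','vfov'): w[k]=float(w[k])
y=lambda a,b:(250+a/5.4-.4,150+b/5.4-.4); z=lambda a,b:(170+a/2.9-.33,130+b/2.9-.33)
A=cast(w,[y(320,172),y(522,290),y(516,518),y(120,512),y(118,286)],.064)*1000
c=((A[1]+A[3])/2+(A[2]+A[4])/2)/2; d=A-c; print("A",c.round(1),np.linalg.norm(d,axis=1).round(1),(np.degrees(np.arctan2(d[:,1],d[:,0]))%60).round(1))
for n,a,b in [("L",y(140,0),y(515,225)),("R",z(514,190),z(505,475))]:
    q=cast(w,[a,b],.015)*1000; t=q[1]-q[0]; t/=np.linalg.norm(t); nn=np.array([-t[1],t[0]]); 
    print(n,"dist",abs(nn@(c-q[0])).round(2),"dir",np.degrees(np.arctan2(t[1],t[0]))%180)
for n,pts in [("B",[(182,152),(295,212),(297,333),(196,390),(88,332),(79,212)]),("C",[(298,335),(401,390),(399,500),(305,553),(203,500),(197,392)])]:
    q=cast(w,[z(*a) for a in pts],.064)*1000; e=q.mean(0); d=q-e
    v=e-c; print(n,e.round(1),"rel A",np.linalg.norm(v).round(1),np.degrees(np.arctan2(v[1],v[0])).round(1)%360,(np.degrees(np.arctan2(d[:,1],d[:,0]))%60).round(1))
```

```text
A [654.7  14.2] [34.5 34.8 35.  35.  34.6] [35.1 35.4 34.8 34.8 34.7]
L dist 34.34 dir 95.12326662360206
R dist 34.52 dir 35.213186287666986
B [619.8  63. ] rel A 59.9 125.6 [35.5 35.8 35.4 35.1 35.2 35. ]
C [594.6   8.7] rel A 60.3 185.3 [34.9 36.5 35.  36.  35.7 35.7]
```

```bash
python3 -m inch '[[-0.25,0.6,0.3,0,0,0,-1],[-0.25,0.6,0.6,0,0,0,-1],[-0.25,0.6,0.7,0,0,0,-1],[-0.25,0.6,0.7,0,0,0,-1],[-0.25,0.6,0.7,0,0,0,-1],[-0.24,0.56,0.7,0,0,0,-1],[0,0,0,0,0,0,-1],[0,0,0,0,0,0,-1]]'
python3 -c "
from h import *
c=bot.get_calibration('wrist'); p,d=bot.camera('wrist'); cv2.imwrite('pics/w8.png',p); np.savez('pics/w8.npz',**c)
print(-c['R'].T@c['t'])
go(593.1,7.0,28,-54.5)"
```

```text
clock: 28.7
eef_pos: [0.5609, -0.0185, 0.1039]
tool_rot: [0.889, -0.457, 0.0, -0.0]
ft_force: [0.7, -0.3, 0.7]
grip_width: 0.0851
[0.61532896 0.02167254 0.24642543]
t 28.75 p [562.2 -18.4 104.6] phi -54.39 tilt [0.14 0.  ] F [1.  0.7 0.4] w 85.2
 wz 0.0006  after-turn x -0.109 y -1.599 z 3.062  unturned x -0.106 y -1.599 q [-0.03  0.44 -0.04  1.08  0.    2.49]
```

View pics/w8.png

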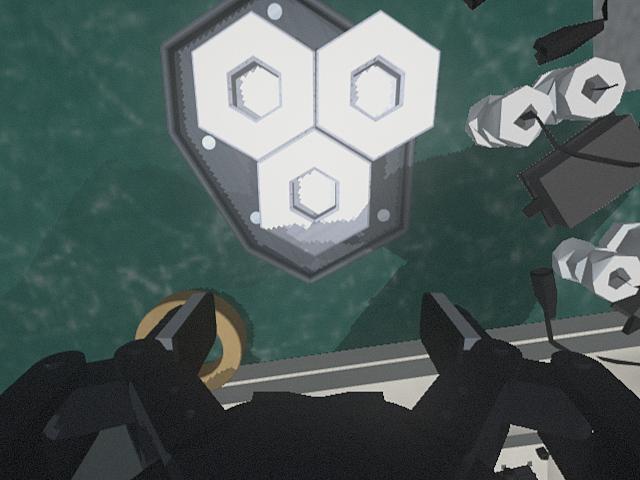

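```bash
python3 -c "
from h import *
p=cv2.imread('pics/w8.png'); cv2.imwrite('pics/w8z.png',cv2.resize(p[75:180,250:385],None,fx=5.5,fy=5.5,interpolation=cv2.INTER_NEAREST))
for n,pl in [('AB',p[60:110,306:328].min(2).mean(0)),]: print(n,pl.round())
g=p.min(2).astype(np.float32)
def prof(a,b):
    a=np.array(a,float);b=np.array(b,float);d=(b-a)/np.linalg.norm(b-a);n=np.array([-d[1],d[0]])
    s=np.linspace(0.15,.85,40); o=np.arange(-5,5.1,.5); P=a+s[:,None,None]*(b-a)+o[None,:,None]*n
    return cv2.remap(g,P[...,0].astype(np.float32),P[...,1].astype(np.float32),1).mean(0).round()
for q in [((316,50),(317,127)),((317,127),(258,161)),((317,127),(374,161))]: 
    r=prof(*q); print(r.tolist(), ((230-r).clip(0)/230*.5).sum())
"
```

```text
AB [229. 229. 229. 229. 230. 231. 224. 185. 181. 127. 161. 195. 206. 228.
 230. 229. 229. 229. 229. 229. 229. 229.]
[229.0, 229.0, 230.0, 230.0, 229.0, 227.0, 218.0, 208.0, 202.0, 193.0, 177.0, 162.0, 146.0, 137.0, 156.0, 176.0, 182.0, 189.0, 206.0, 223.0, 229.0] 1.4173914
[230.0, 230.0, 230.0, 230.0, 229.0, 226.0, 219.0, 210.0, 201.0, 196.0, 193.0, 189.0, 184.0, 180.0, 181.0, 190.0, 203.0, 217.0, 226.0, 230.0, 231.0] 0.8826087
[230.0, 230.0, 229.0, 226.0, 220.0, 209.0, 199.0, 190.0, 181.0, 167.0, 147.0, 128.0, 116.0, 120.0, 138.0, 161.0, 179.0, 190.0, 199.0, 210.0, 221.0] 2.0434783
```

View pics/w8z.png

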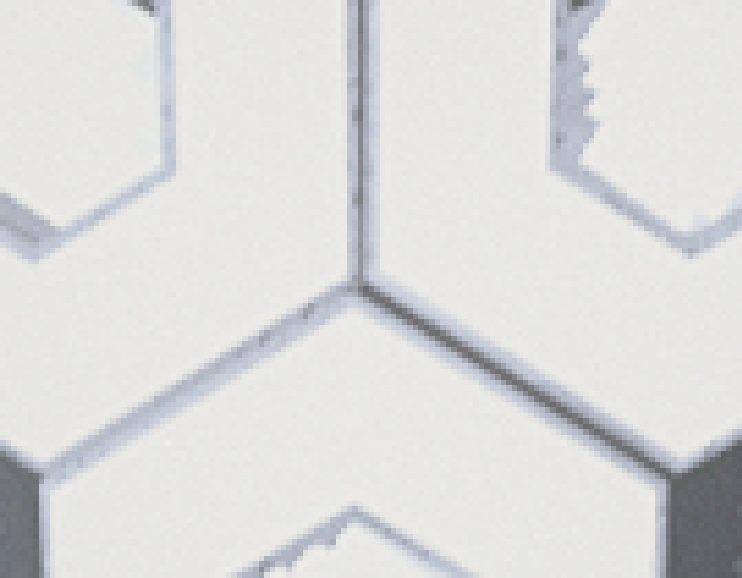

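```bash
python3 -m inch '[[0,0,0,0,0,-0.0463,1],[0,0,0,0,0,-0.0463,1],[0,0,0,0,0,-0.0463,1],[0,0,0,0,0,-0.0463,1],[0,0,0,0,0,-0.0463,1],[0,0,0,0,0,-0.0463,1],[0,0,0,0,0,-0.0463,1],[0,0,0,0,0,-0.0463,1]]'
python3 -m inch '[[0,0,0,0,0,-0.0463,1],[0,0,0,0,0,-0.0463,1],[0,0,0,0,0,-0.0463,1],[0,0,0,0,0,-0.0463,1],[0,0,0,0,0,-0.0463,1],[0,0,0,0,0,-0.0463,1],[0,0,0,0,0,-0.0463,1],[0,0,0,0,0,-0.0463,1]]'
python3 -c "
from h import *
go(544.8,2.7,20,95.5)"
```

```text
clock: 29.55
eef_pos: [0.5632, -0.0182, 0.1049]
tool_rot: [0.994, 0.11, 0.002, 0.0]
ft_force: [0.8, 0.3, 0.6]
grip_width: -0.0
clock: 30.35
eef_pos: [0.5632, -0.0182, 0.1049]
tool_rot: [0.77, 0.638, 0.001, 0.001]
ft_force: [-0.0, -0.5, -0.7]
grip_width: -0.0001
t 30.35 p [563.2 -18.2 104.9] phi 79.33 tilt [ 0.21 -0.  ] F [-0.  -0.5 -0.7] w -0.1
 wz -0.0898  after-turn x 0.903 y -0.653 z 3.396  unturned x 0.686 y -0.878 q [-0.03  0.45 -0.04  1.08  0.    0.15]
```

```bash
python3 -m inch '[[0,0,0,0,0,-0.045,1],[0,0,0,0,0,-0.0448,1],[0.45,-0.325,0,0,0,0,1],[0.45,-0.325,0.5,0,0,0,1],[0,0,0.9,0,0,0,1],[0,0,0.9,0,0,0,1],[0,0,0.7,0,0,0,1],[0,0,0.35,0,0,0,1]]'
python3 -c "
from h import *
p,d=bot.camera('scene'); cv2.imwrite('pics/s9.png',cv2.resize(p[200:400,280:480],None,fx=3,fy=3))
go(552.8,3.5,20,95.5)"
```

```text
clock: 31.15
eef_pos: [0.5422, 0.0034, 0.0187]
tool_rot: [0.675, 0.737, -0.0, -0.001]
ft_force: [0.1, 0.4, 0.2]
grip_width: 0.0
t 31.2 p [541.7   3.3  17.9] phi 95.05 tilt [-0.14  0.01] F [ 0.   0.5 -0.1] w 0.0
 wz -0.0025  after-turn x -0.034 y 0.441 z -0.083  unturned x -0.031 y 0.441 q [ 0.01  0.51 -0.2   0.86  0.   -0.08]
```

View pics/s9.png

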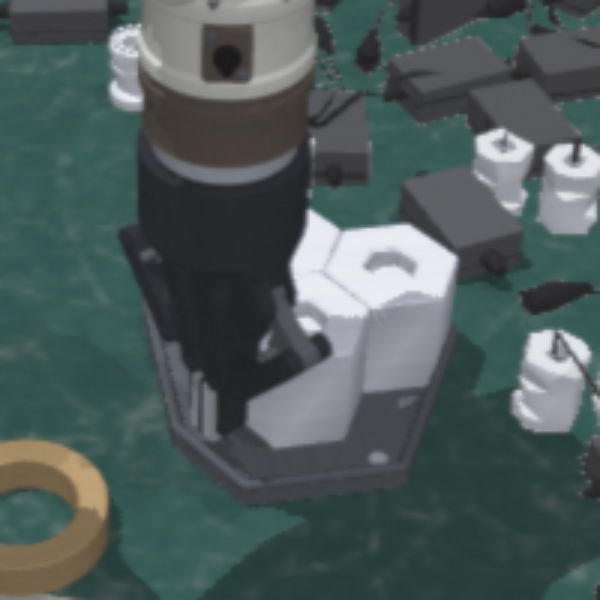

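```bash
python3 -m inch '[[-0.02,0.1,0,0,0,-0.0025,1],[0,0.1,0,0,0,0,1],[0,0.08,0,0,0,0,1],[0,0.06,0,0,0,0,1],[0,0.04,0,0,0,0,1],[0,0.04,0,0,0,0,1],[0,0,0,0,0,0,1],[0,0,0,0,0,0,1]]'
python3 -c "
from h import *
go(552.8,3.5,20,95.5)"
```

```text
clock: 32.0
eef_pos: [0.5507, 0.0026, 0.0195]
tool_rot: [0.672, 0.74, -0.002, -0.002]
ft_force: [-7.5, -1.7, 4.0]
grip_width: -0.0002
t 32.0 p [550.7   2.6  19.5] phi 95.54 tilt [-0.28 -0.04] F [-7.5 -1.7  4. ] w -0.2
 wz 0.0002  after-turn x 0.027 y 0.087 z -0.022  unturned x 0.027 y 0.087 q [ 0.01  0.52 -0.17  0.88 -0.   -0.09]
```

Contact at 7.5 N; a bit further to make sure the gap closes.

```bash
python3 -m inch '[[0,0.04,0,0,0,0,1],[0,0.04,0,0,0,0,1],[0,0.04,0,0,0,0,1],[0,0,0,0,0,0,1],[0,0,0,0,0,0,1],[0,0,0,0,0,0,1],[0,0,0,0,0,0,1],[0,0,0,0,0,0,1]]'
python3 -c "
from h import *
go(552.8,3.5,20,95.5)"
```

```text
clock: 32.8
eef_pos: [0.5509, 0.0029, 0.0188]
tool_rot: [0.672, 0.74, -0.004, -0.004]
ft_force: [-12.2, -0.9, 5.4]
grip_width: -0.0001
t 32.8 p [550.9   2.9  18.8] phi 95.54 tilt [-0.59 -0.04] F [-12.2  -0.9   5.4] w -0.1
 wz 0.0002  after-turn x 0.017 y 0.076 z -0.050  unturned x 0.017 y 0.076 q [ 0.01  0.53 -0.16  0.89 -0.   -0.09]
```

```bash
python3 -m inch '[[0,-0.4,0,0,0,0,1],[0,-0.4,0,0,0,0,1],[0,0,-0.8,0,0,0,1],[0,0,-1,0,0,0,1],[0,0,-1,0,0,0,1],[0,0,-0.8,0,0,0.0417,1],[0,0,0,0,0,0.0417,1],[0,0,0,0,0,0.0417,1]]'
python3 -m inch '[[0,0,0,0,0,0.0417,1],[0,0,0,0,0,0.0417,1],[0,0,0,0,0,0.0417,1],[0,0,0,0,0,0.0417,1],[0,0,0,0,0,0.0417,1],[0,0,0,0,0,0,1],[0,0,0,0,0,0,1],[0,0,0,0,0,0,1]]'
python3 -c "
from h import *
go(657,-30,110,35.5)"
```

```text
clock: 33.6
eef_pos: [0.5377, 0.0014, 0.1113]
tool_rot: [0.805, 0.593, 0.002, 0.001]
ft_force: [0.1, -0.4, 0.2]
grip_width: -0.0002
clock: 34.4
eef_pos: [0.5366, 0.0014, 0.1098]
tool_rot: [0.952, 0.306, 0.0, 0.0]
ft_force: [0.2, 0.3, -0.5]
grip_width: -0.0002
t 34.4 p [536.6   1.4 109.8] phi 35.63 tilt [0.04 0.  ] F [ 0.2  0.3 -0.5] w -0.2
 wz 0.0007  after-turn x 3.193 y 3.820 z -0.009  unturned x 3.184 y 3.828 q [ 0.    0.39 -0.11  1.07  0.    0.95]
```

```bash
python3 -m inch '[[0.6,0.72,0,0,0,0,1],[0.6,0.72,0,0,0,0,1],[0.6,0.72,0,0,0,0,1],[0.6,0.72,0,0,0,0,1],[0.5,0.6,0,0,0,0,1],[0.29,0.34,0,0,0,0,1],[0,0,0,0,0,0,1],[0,0,0,0,0,0,1]]'
cat >> h.py <<'E'
def seam(p,qs):
    g=p.min(2).astype(np.float32)
    for n,a,b in qs:
        a=np.array(a,float);b=np.array(b,float);d=(b-a)/np.linalg.norm(b-a);m=np.array([-d[1],d[0]])
        s=np.linspace(0.1,.9,60); o=np.arange(-5,5.1,.5); P=a+s[:,None,None]*(b-a)+o[None,:,None]*m
        r=cv2.remap(g,P[...,0].astype(np.float32),P[...,1].astype(np.float32),1)
        print(n,r.mean(0).min().round(),[h.mean(0).min().round() for h in np.array_split(r,3)],((230-r.mean(0)).clip(0)/230*.5).sum().round(2))
E
python3 -c "
from h import *
c=bot.get_calibration('wrist'); p,d=bot.camera('wrist'); cv2.imwrite('pics/w10.png',p); np.savez('pics/w10.npz',**c)
print(proj(c,[[.618,.0285,.064]]))
go(657,-30,110,35.5)"
```

```text
clock: 35.2
eef_pos: [0.6563, -0.0299, 0.1091]
tool_rot: [0.952, 0.305, -0.001, -0.0]
ft_force: [-0.5, -0.8, -0.2]
grip_width: 0.0002
[[321.18148854 142.11024418]]
t 35.25 p [656.  -29.8 109.3] phi 35.57 tilt [-0.07  0.01] F [-0.2  0.7 -0.9] w 0.2
 wz 0.0004  after-turn x 0.026 y 0.029 z -0.030  unturned x 0.026 y 0.029 q [-0.05  0.62  0.27  1.22  0.    0.9 ]
```

View pics/w10.png

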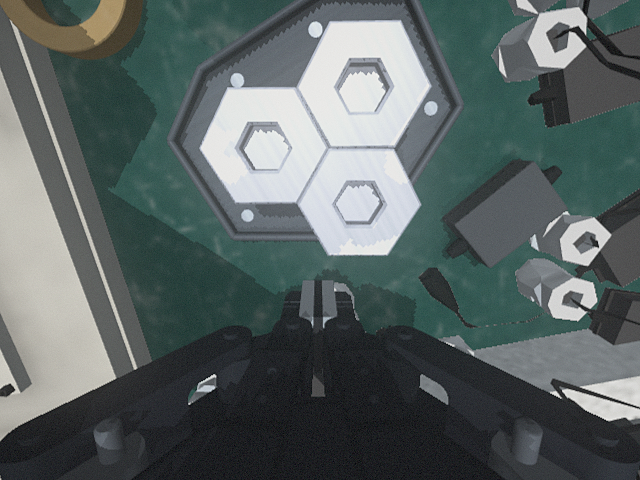

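```bash
python3 -c "
from h import *
p=cv2.imread('pics/w10.png'); cv2.imwrite('pics/w10z.png',cv2.resize(p[75:220,240:435],None,fx=4,fy=4,interpolation=cv2.INTER_CUBIC))
seam(p,[('AB',(329,148),(418,147)),('AC',(329,148),(298,205)),('BC',(329,148),(297,90))])"
```

```text
AB 133.0 [np.float32(149.0), np.float32(132.0), np.float32(117.0)] 2.37
AC 159.0 [np.float32(164.0), np.float32(153.0), np.float32(154.0)] 1.28
BC 158.0 [np.float32(151.0), np.float32(158.0), np.float32(165.0)] 1.3
```

View pics/w10z.png

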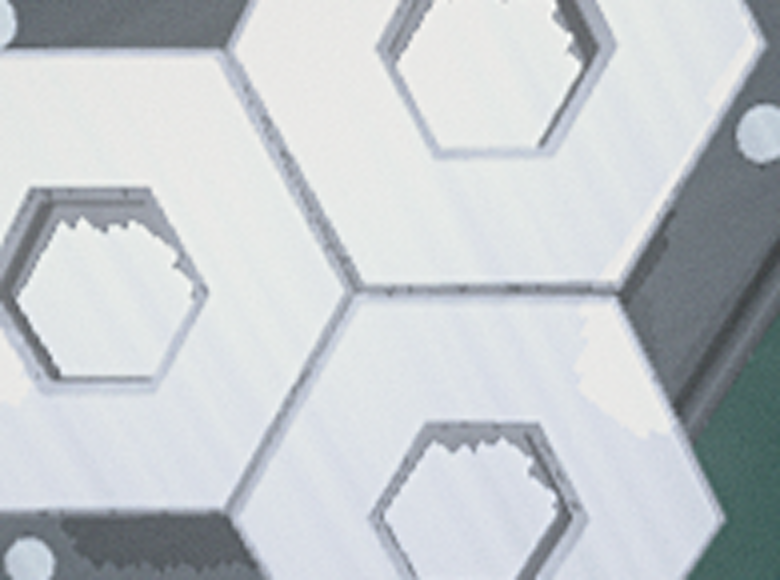

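```bash
python3 -m inch '[[0.15,-0.97,0,0,0,0,1],[0.15,-0.97,0,0,0,0,1],[0.15,-0.97,0,0,0,0,1],[0.15,-0.97,0,0,0,0,1],[0.15,-0.97,0,0,0,0,1],[0.15,-0.98,0,0,0,0,1],[0,0,0,0,0,0,1],[0,0,0,0,0,0,1]]'
python3 -c "
from h import *
go(589.7,101.9,21,35.5)"
```

```text
clock: 36.05
eef_pos: [0.5898, 0.1021, 0.11]
tool_rot: [0.952, 0.306, 0.0, 0.0]
ft_force: [0.6, -0.3, -0.3]
grip_width: -0.0002
t 36.05 p [589.8 102.1 110. ] phi 35.63 tilt [ 0.02 -0.02] F [ 0.6 -0.3 -0.3] w -0.2
 wz 0.0007  after-turn x -0.010 y 0.004 z 3.560  unturned x -0.010 y 0.004 q [ 0.17  0.51  0.07  1.14 -0.    1.12]
```

```bash
python3 -m inch '[[0,0,0.8,0,0,0,1],[0,0,1,0,0,0,1],[0,0,1,0,0,0,1],[0,0,0.5,0,0,0,1],[0,0,0.26,0,0,0,1],[0,0,0,0,0,0,1],[0,0.1,0,0,0,0,1],[0,0.1,0,0,0,0,1]]'
python3 -m inch '[[0,0.07,0,0,0,0,1],[0,0.05,0,0,0,0,1],[0,0.04,0,0,0,0,1],[0,0.04,0,0,0,0,1],[0,0.04,0,0,0,0,1],[0,0,0,0,0,0,1],[0,0,0,0,0,0,1],[0,0,0,0,0,0,1]]'
python3 -c "
from h import *
go(589.7,101.9,21,35.5)"
```

```text
clock: 36.85
eef_pos: [0.5946, 0.0976, 0.0219]
tool_rot: [0.952, 0.305, 0.001, 0.0]
ft_force: [-0.7, 0.1, 0.1]
grip_width: 0.0001
clock: 37.65
eef_pos: [0.5954, 0.0969, 0.0214]
tool_rot: [0.952, 0.307, 0.0, -0.004]
ft_force: [-5.4, 11.1, 3.8]
grip_width: 0.0004
t 37.65 p [595.4  96.9  21.4] phi 35.73 tilt [-0.13  0.41] F [-5.4 11.1  3.8] w 0.4
 wz 0.0013  after-turn x -0.069 y -0.296 z 0.017  unturned x -0.068 y -0.296 q [ 0.16  0.6  -0.01  0.95  0.01  1.1 ]
```

Pushed home against A at 12 N. Retreat and inspect again.

```bash
python3 -m inch '[[0,-0.4,0,0,0,0,1],[0,-0.4,0,0,0,0,1],[0,0,-0.8,0,0,0,1],[0,0,-1,0,0,0,1],[0,0,-1,0,0,0,1],[0,0,-0.8,0,0,0,1],[-0.05,0.9,0,0,0,0,1],[-0.1,0.97,0,0,0,0,1]]'
python3 -m inch '[[-0.15,0.97,0,0,0,0,1],[-0.15,0.97,0,0,0,0,1],[-0.15,0.97,0,0,0,0,1],[-0.15,0.97,0,0,0,0,1],[-0.15,0.1,0,0,0,0,1],[0,0,0,0,0,0,1],[0,0,0,0,0,0,1],[0,0,0,0,0,0,1]]'
python3 -c "
from h import *
c=bot.get_calibration('wrist'); p,d=bot.camera('wrist'); cv2.imwrite('pics/w11.png',p); np.savez('pics/w11.npz',**c)
cv2.imwrite('pics/w11z.png',cv2.resize(p[0:270,165:465],None,fx=2.2,fy=2.2,interpolation=cv2.INTER_CUBIC))
u,v=proj(c,[[.618,.0285,.064]])[0].astype(int)
cv2.imwrite('pics/w11y.png',cv2.resize(p[v-70:v+75,u-80:u+115],None,fx=4,fy=4,interpolation=cv2.INTER_CUBIC))
go(657,-30,110,35.5)"
```

```text
clock: 38.45
eef_pos: [0.6102, 0.0692, 0.1121]
tool_rot: [0.952, 0.306, 0.001, 0.001]
ft_force: [-0.3, -0.3, 0.4]
grip_width: 0.0
clock: 39.25
eef_pos: [0.6515, -0.022, 0.1106]
tool_rot: [0.952, 0.306, -0.0, -0.0]
ft_force: [0.0, -0.1, 0.5]
grip_width: 0.0003
t 39.3 p [651.6 -21.9 110.7] phi 35.61 tilt [-0.01  0.01] F [ 0.2  0.9 -1. ] w -0.1
 wz 0.0006  after-turn x -0.011 y 0.388 z 0.028  unturned x -0.012 y 0.388 q [-0.03  0.61  0.25  1.21  0.    0.92]
```

View pics/w11z.png

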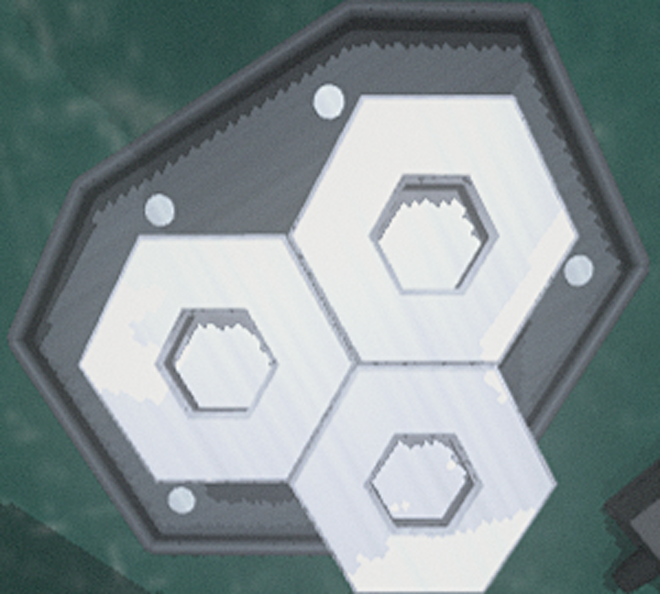

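View pics/w11y.png

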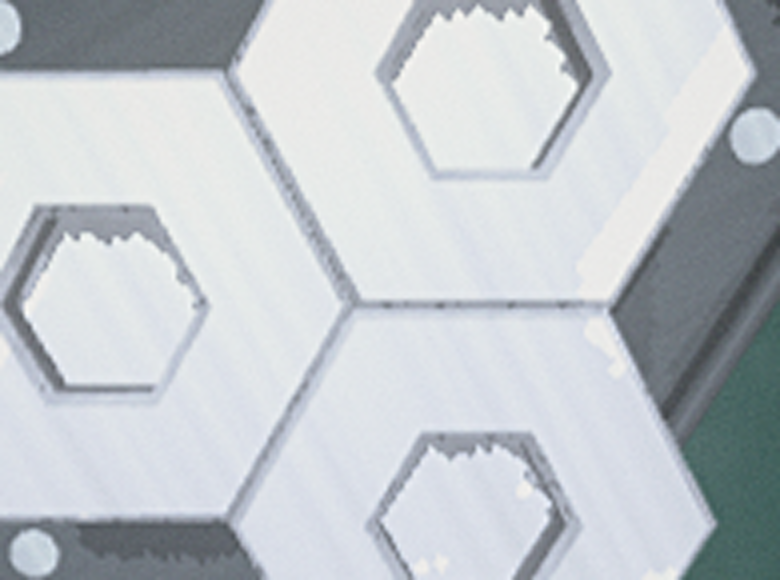

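```bash
python3 -m inch '[[0,-0.5,-0.8,0,0,0,1],[0,-0.5,-1,0,0,0,1],[0,-1,-1,0,0,0,1],[0,-1,-1,0,0,0,1],[0,-1,0,0,0,0,1],[0,-1,0,0,0,0,1],[0,0,0,0,0,0,1],[0,0,0,0,0,0,1]]'
python3 - <<'E'
from h import *
p,d=bot.camera('top'); cv2.imwrite('pics/t12.png',p)
q,e=bot.camera('scene'); cv2.imwrite('pics/s12.png',q)
a=cv2.imread('pics/top0.png'); b=cv2.imread('pics/scene0.png')
for n,i,j,(u,v),r in [("tape",b,q,(287,372),34),("coupling",a,p,(270,209),14),("adapter1",a,p,(218,211),22),("adapter2",b,q,(434,275),24),("adapter2top",a,p,(390,176),24)]:
    x=cv2.cvtColor(i,6)[v-r:v+r,u-r:u+r].astype(np.float32); y=cv2.cvtColor(j,6)[v-r:v+r,u-r:u+r].astype(np.float32)
    print(n,np.round(cv2.phaseCorrelate(x,y),2),np.abs(x-y).mean().round(1))
bot.job_done()
E
```

```text
clock: 40.1
eef_pos: [0.579, 0.0797, 0.206]
tool_rot: [0.952, 0.306, 0.0, 0.0]
ft_force: [0.6, 0.1, -0.6]
grip_width: 0.0Traceback (most recent call last):
  File "<stdin>", line 7, in <module>
    return _wrapfunc(a, 'round', decimals=decimals, out=out)
    return _wrapit(obj, method, *args, **kwds)
    conv = _array_converter(obj)
ValueError: setting an array element with a sequence. The requested array has an inhomogeneous shape after 1 dimensions. The detected shape was (2,) + inhomogeneous part.
```

View pics/s12.png

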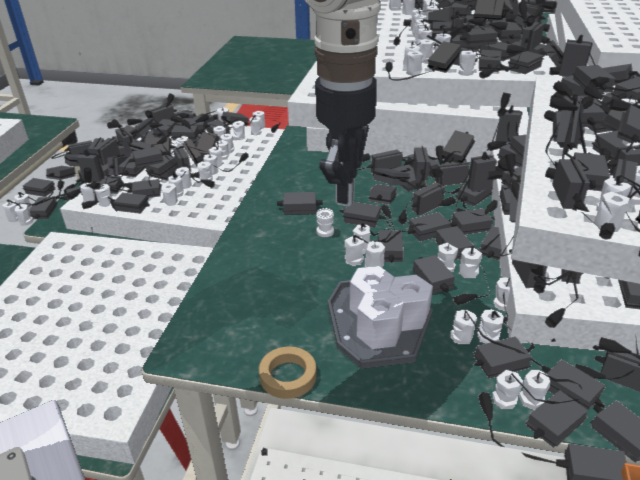

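The scene view shows the three blocks packed at about (392,305). The tape (287,372), coupling (325,222) and adapters are where they started. I'll check that numerically, then hand in.

Run:
```python
from h import *
a=cv2.imread('pics/top0.png'); b=cv2.imread('pics/scene0.png');p=cv2.imread('pics/t12.png');q=cv2.imread('pics/s12.png')
for n,i,j,(u,v),r in [("tape",b,q,(287,372),34),("coupling",b,q,(325,222),13),("adapter1",b,q,(299,203),20),("adapter2",b,q,(434,275),24)]:
    x=cv2.cvtColor(i,6)[v-r:v+r,u-r:u+r].astype(np.float32); y=cv2.cvtColor(j,6)[v-r:v+r,u-r:u+r].astype(np.float32)
    print(n,cv2.phaseCorrelate(x,y),np.abs(x-y).mean())
bot.job_done()
```

```text
tape ((-0.032737527208254846, -0.012714172126166545), 0.9070994412457501) 4.056877
coupling ((0.5067583723724649, 0.4954689739508549), 1.0010715642910761) 1.0
adapter1 ((-0.07205010115612609, -0.12953379078504312), 0.5427998596429825) 15.36875
adapter2 ((-0.2508782495957078, 0.1477471463555311), 0.420770772629314) 15.80816
the job is handed in; nothing more can be done
```

The three blocks are packed honeycomb fashion in the tray, and I handed the job in at about 40 s of the 64 s allowed.

**What I did:**
- I gripped A, turned it true and pressed it into the wide-angled corner until both lips resisted, at about 15 N.
- I set B flat against A (12 N), then slid C in against both of them.
- A close wrist picture showed a gap of about 0.5 mm between A and C and a hairline wedge between A and B. I pushed C and then B towards A with the closed fingers, about 12 N each.

**Last checks:**
- **Seams:** in the final wrist picture all three seams look closed and parallel, with the faces flush.
- **Positions:** measured before the final pushes, B and C were 59.9 mm and 60.3 mm from A at 125.6° and 185.3°, where about 125.5° and 185.5° were wanted. I did not re-measure them afterwards.
- **Corner fit:** A's centre measured 34.3 mm and 34.5 mm from the outer faces of the two lips, against a nominal 34.0 mm. That is within the camera's error; I did not check it again after the final pushes.
- **Bystanders:** before-and-after scene pictures show no shift beyond noise. The coupling's 0.5 px reading came with an almost unchanged picture (mean difference 1 grey level), so I take it as an artefact. The two adapters matched less strongly, with shifts under 0.3 px.
- **Robot:** at hand-in the arm was clear of everything, with the tool 206 mm above the table.

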